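# Seat a coated glass plate in the test socket with cross-lock tweezers

## Robot

A 7-joint arm with a two-finger parallel gripper is mounted at the origin on the work surface. World frame = base frame: x ahead of the robot, y to its left, z up, the work surface at z = 0. Lengths are in m, angles in rad, forces in N, time in s.
With the tool pointing down it reaches from about 0.425 to 0.925 m from the base axis. Payload 6.8 kg.
Tool frame: the origin (TCP) lies at the centre of the arm's flange, where the gripper is bolted on; the fingertips stand 173 mm ahead of it and the grasp point (between the pads) lies 155 mm ahead of it (finger_overhang is the distance from the TCP to the fingertips, in m); y points along the fingers, z is the direction in which the jaws open and shut, and the axes are right-handed (so a half turn about y gives the same grasp; the last joint's range is limited). The gripper opens to 85 mm and grips with 20 to 120 N. Pads are 22 mm wide; open, the fingers measure 114 mm over their backs; the gripper's body (76 mm by 85 mm) begins 54 mm behind the grasp point. The pads swing forward as they close: fully open they stand 13 mm farther back than shut.
Start: joints at [0.997, 0.477, 0.022, 1.555, -0.011, 1.109, -0.083], TCP at [0.303, -0.603, 0.405] pointing down, gripper open.
Joint ranges: [-2.96, 2.96], [-0.34, 2.1], [-1.41, 1.46], [0.24, 2.44], [-1.37, 4.51], [0.17, 1.92], [-2.96, 2.96]. Speed limits (rad/s): [2.39, 2.39, 3.14, 3.14, 3.14, 3.14, 3.14].

## Interface

Orientations are given as a rotation vector (axis times angle).
In Python, from bench import get_obs, grab_frame, hand_in, finger_overhang gives the robot as it stands. The module is installed in compiled form; this text tells all that it offers.
- The arm moves only by the shell command python3 -m jog 'ROWS' [FORCE]. ROWS is JSON, a list of rows, each a list of 3 entries, a list of its own where there are three numbers: the shift along the tool's x, y, z in cm, then the turn about the tool's y in rad, then the gripper command: -1 is fully open, 1 is shut, values between are in proportion. In form: [[[x, y, z], twist, gripper], ...]. A call has 1 to 10 rows; each row is the pose to reach, as a shift and turn from the pose commanded when the call began, along the tool's axes at that moment; what a row does not reach only later rows make up. A row lasts 1/8 s, in which the tool goes at most 62.5 mm and 10.7 degrees, less where a joint would pass 70% of its speed; a pose out of reach is approached as far as the arm can. A call with a gripper value outside its range is refused whole. The fingers move at their own pace and stop on an object; FORCE is the grip in N (left out, the last holds). Time passes only in rows, so rows that repeat a pose let the fingers close. It gives the time, the measured TCP pose, the force and the opening at its end, in the units of the state.
- get_obs(): the state, without advancing time (a new reading comes with each control period).
- grab_frame(name): name is "scene" or "top" or "wrist"; returns a dict with "image" (384x512x3 uint8, blue, green, red), "fx", "fy", "cx", "cy" (pixels), "distortion" ([k1, k2, p1, p2, k3] as OpenCV has them; the pictures are not rectified), "origin" and "rotation" of the camera in the world. Camera axes: x right, y up, looking along -z (the intrinsics and any distortion apply to the point x, -y, -z); pixel columns grow to the right and rows downward; lengths in m; the calibration is good to about 2 mm. A picture is of the moment at which its call begins. There is no depth.
- hand_in(): hands the job in, once; it reports no verdict.
The state is a dict: "clock": time; "joints": joint angles; "qvel": joint speeds; "tau": joint torques, N m; "tcp_pos": TCP position; "orientation": TCP orientation; "contact_force": force on the tool from outside, world axes, zero at the start; "moment": the same for the moment, N m; "grip_width": finger opening in m.
Only numpy, scipy, OpenCV 4.12 (cv2) and the standard library are available. Lean on these libraries where they do the work, as an engineer would, in place of code of your own. Each camera call takes 0.05 s, during which the arm holds its last target.

## Task

Take the self-closing tweezers from their stand and use them, without the gripper itself touching the glass, to lift the tall coated plate out of the drying rack and put it upright into the slot of the test socket, pressing it gently down past the sprung contacts until you feel it bear on the depth stop. Let go of the plate there and hang the tweezers back in their stand. Leave the short plates, the dishes and the wash bottle where they are.

Things in the scene. Friction and masses are not known exactly. Their poses are not given: they have to be found in the camera images.
- tweezers_grip (a point): Self-closing cross-lock steel tweezers, 108 mm long, 48 g, hanging tips down. Point midway between the two brown fibre grips, 66 mm above the tip ends, 42 mm below the heel. z: tips to heel; y: line along which the grips are squeezed and the tips part. Grip faces 28 mm apart when free, 10 mm high, 11 mm wide (x). A squeeze takes about 25 N on each grip; past 28 mm they fall.
- tweezers_rests (a point): Point of the tweezers on their centre line, level with the top of the two steel finger rests (4 mm thick, out to 18.5 mm each side along y), 44 mm above the tip ends. Fingertips go just above the rests and can push down on them. How far the tips open: closed down to 24 mm grip width, 5 mm apart at 22 mm, 13 mm at 19 mm; the squeeze ends at 16 mm.
- tweezers_tip (a point): Point between the closed tip ends. Rubber-lined jaws 12 mm wide (x), 2.5 mm thick; glass fits 9 mm deep between them, then bears on a cross-piece: set the tips 5 to 8 mm below the plate's upper edge. They close on the 3 mm glass at 23.5 mm grip width and hold it with 4 to 5 N once the grips are let out to 25 to 27 mm; each grip then still presses its finger with 7 to 10 N, which holds the tool.
- stand_slot (a point): Centre of the slot (20 by 20 mm, open below) in the top of the aluminium tweezer stand, level with its top face, 55 mm above the bench; top face 50 mm (x) by 56 mm (y). The tweezers hang in it by their finger rests, jaws opening along the stand's y (either way round), tweezers_grip then 26 mm above this point.
- plate_center (a point): Centre of the tall amber-coated glass plate: 40 mm wide (its x), 3 mm thick (its y), 50 mm high (its z), about 15 g, standing upright in one of the rack's three slots.
- rack: White drying rack, block 62 mm (x) by 88 mm (y), 26 mm high, origin under its centre. Three slots run along its x at y = -28, 0 and 28 mm, 41.5 by 4 mm, their floor 8 mm above the bench.
- socket_mouth (a point): Centre of the slot mouth in the top of the grey test-socket block (64 mm x by 40 mm y, top 46 mm above the bench, on an aluminium base). Slot 42.5 mm long (x), 5 mm wide (y), with 2 mm chamfers; z up. Two sprung brass contacts in its -y cheek, 3 to 21 mm below the mouth, press the plate against the other cheek.
- socket: The test socket, origin under its centre at bench height. Pushing the plate down past its contacts takes about 2 to 4 N. The rubber pad of the depth stop lies somewhere 19 to 36 mm below the mouth: there the force rises by some 3 N per mm over 1.5 mm, then hard. Seated is 2 to 6 N more than the drag of the contacts; the glass chips if it is pushed down with over 10 N in all.
- stop: Guide of the depth stop: two steel strips on the +x face of the socket block, origin at bench height. Between them a brass thumbscrew carries the stop; the height at which it is set differs each time and is not given by this pose (seen from +x, the top of the stop's pad is 5 mm above the thumbscrew's centre).
- short_a_center (a point): Centre of a short glass plate (40 by 3 by 34 mm high) in another rack slot: leave it alone.
- short_b_center (a point): Centre of the other short glass plate (40 by 3 by 34 mm high): leave it alone.
- dishes: Stack of two clear Petri dishes, 70 mm across, 29 mm high, origin under the centre: leave it alone.
- wash_bottle: White wash bottle with yellow cap and spout, 60 mm across, 175 mm high, origin under the centre: leave it alone.

How it is judged:
By the outcome, as a careful person would: the job done as asked, in the order asked, and still so for the second after the job is handed in, with the robot touching nothing.
It also fails if it takes over 54 s, if anything falls off the work surface, if the arm or the gripper's body presses on something with over 40 N, if the wrist force passes 120 N, or if a joint passes its speed limit or range.

## Working session

There is one attempt and no reset: what is moved stays moved. The work goes in short steps, Python scripts to look and compute and a shell command to move; the robot and the scene stay as the last step left them, time stands still between calls to the robot, and variables do not carry over. Pictures are saved under pics/ and viewed, and the job is handed in when it is done.

```bash
mkdir -p pics; ls; python3 - <<'E'
from bench import get_obs, grab_frame, finger_overhang
import cv2
o=get_obs()
for k,v in o.items(): print(k,v)
print(finger_overhang)
for n in ["scene","top","wrist"]:
    f=grab_frame(n); cv2.imwrite(f"pics/{n}0.png",f["image"])
    print(n,{k:(v.tolist() if hasattr(v,'tolist') else v) for k,v in f.items() if k!="image"})
E
```

```text
pics
clock 0.0
joints [ 0.99690366  0.47777263  0.0223334   1.55647951 -0.0114971   1.10928087
 -0.08310329]
qvel [-0.00077103 -0.00102694  0.00018754  0.00033317  0.00010896 -0.00030359
 -0.0003589 ]
tau [ 2.22655312e-04 -5.96454442e+01  1.60834897e+00 -2.81201828e+01
  1.25969842e-02  9.20534309e-03  2.85419526e-05]
tcp_pos [ 0.30304408 -0.60282835  0.40373188]
orientation [-0.46605857  1.96413523 -1.96065088]
contact_force [-0.16747093 -0.25000795  0.13602457]
moment [0.00261468 0.0211673  0.03366322]
grip_width 0.08548575246427939
0.1734
scene {'fx': 354.6536791136195, 'fy': 354.6536791136195, 'cx': 258.32542059289545, 'cy': 192.19170826988207, 'distortion': [-0.019971950226943865, 0.0, 0.0, 0.0, 0.0], 'origin': [0.9749957212201208, 0.14222463469967855, 0.6710125033437295], 'rotation': [0.3713044717547563, 0.6373903821230842, 1.9574294066576248]}
top {'fx': 414.2549134261453, 'fy': 414.2549134261453, 'cx': 256.6775425509881, 'cy': 192.9048268137235, 'distortion': [-0.12085576587411051, 0.0, 0.0, 0.0, 0.0], 'origin': [0.4509368836809998, -0.08117089536802713, 1.010588326632189], 'rotation': [0.1010406561341273, -0.10060751327070526, -1.5664110802999651]}
wrist {'fx': 282.4617567906123, 'fy': 282.4617567906123, 'cx': 257.0827982452122, 'cy': 191.6411105352071, 'distortion': [-0.06639609684051917, 0.0, 0.0, 0.0, 0.0], 'origin': [0.37449697072855714, -0.566797298058991, 0.37182147042030783], 'rotation': [-0.28642876611240686, 0.17799428189464478, -1.0942582078985899]}
```

View pics/scene0.png

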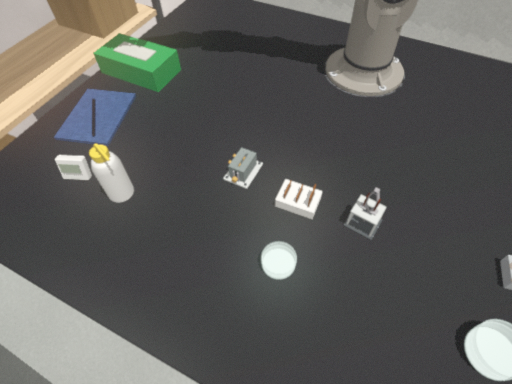

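View pics/top0.png

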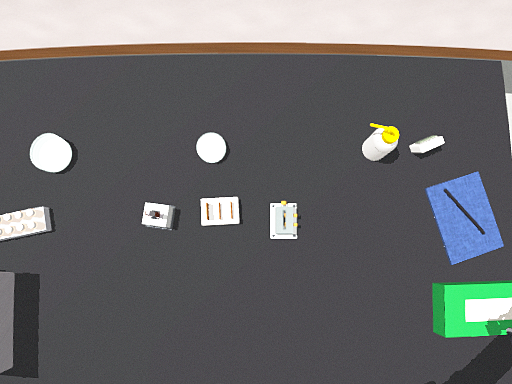

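View pics/wrist0.png

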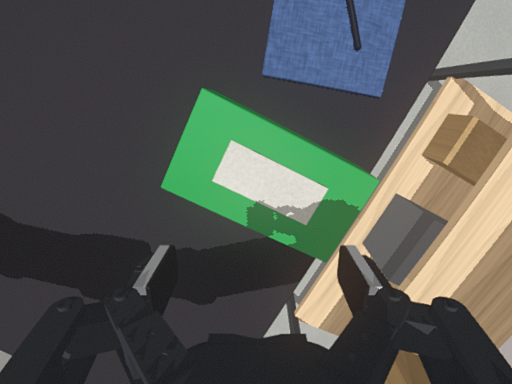

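```bash
cat > h.py <<'E'
import numpy as np, cv2
from bench import get_obs, grab_frame
from scipy.spatial.transform import Rotation as R
S=np.diag([1.,-1,-1])
def cam(f):
    K=np.array([[f['fx'],0,f['cx']],[0,f['fy'],f['cy']],[0,0,1]]);return K,np.array(f['distortion']),R.from_rotvec(f['rotation']).as_matrix(),np.array(f['origin'])
def ray(f,px):
    K,D,M,o=cam(f); p=cv2.undistortPoints(np.array(px,float).reshape(-1,1,2),K,D).reshape(-1,2)
    d=np.c_[p,np.ones(len(p))]@S@M.T
    return o,d/np.linalg.norm(d,axis=1)[:,None]
def onz(f,px,z):
    o,d=ray(f,px); return o+d*((z-o[2])/d[:,2])[:,None]
def proj(f,P):
    K,D,M,o=cam(f); q=(np.atleast_2d(P)-o)@M@S
    return cv2.projectPoints(q,np.zeros(3),np.zeros(3),K,D)[0].reshape(-1,2)
def tri(rays):
    A=np.zeros((3,3));b=np.zeros(3)
    for o,d in rays:
        Q=np.eye(3)-np.outer(d,d);A+=Q;b+=Q@o
    return np.linalg.solve(A,b)
def crop(f,x0,y0,x1,y1,s,name):
    c=cv2.resize(f['image'][y0:y1,x0:x1],None,fx=s,fy=s,interpolation=cv2.INTER_CUBIC);cv2.imwrite(name,c)
def tool():
    o=get_obs(); return np.array(o['tcp_pos']),R.from_rotvec(o['orientation']).as_matrix()
E
python3 - <<'E'
from h import *
p,M=tool();print(p);print(M.round(4))
f=grab_frame("top");crop(f,130,180,310,250,4,"pics/top1.png");np.save('/tmp/x.npy',0)
g=grab_frame("scene");crop(g,215,140,395,245,4,"pics/sc1.png")
w=grab_frame("wrist");K,D,Mw,ow=cam(w)
print('wrist in tool',(ow-p)@M, (M.T@Mw).round(3))
E
```

```text
[ 0.30308577 -0.60290583  0.40395308]
[[-8.935e-01 -7.000e-04  4.491e-01]
 [-4.491e-01  1.200e-03 -8.935e-01]
 [ 1.000e-04 -1.000e+00 -1.400e-03]]
wrist in tool [-8.00236344e-02  3.16989749e-02  1.67642786e-05] [[-0.001 -0.949 -0.315]
 [-0.001  0.315 -0.949]
 [ 1.    -0.    -0.001]]
```

View pics/top1.png

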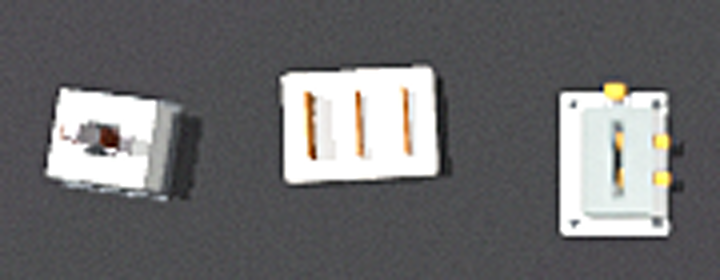

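View pics/sc1.png

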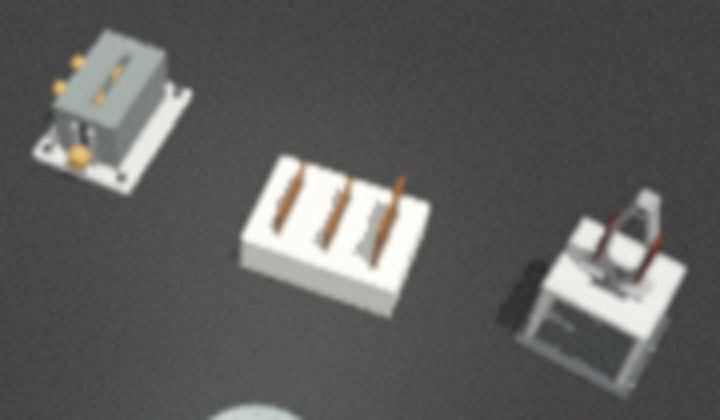

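```bash
python3 - <<'E'
from h import *
f=grab_frame("top")
P=lambda c:[130+c[0]/4,180+c[1]/4]
# stand top corners (crop px): TL, TR, BR, BL
for n,z,c in [("stand",.055,[(62,89),(157,100),(152,193),(46,178)]),("rack",.026,[(282,72),(433,67),(438,180),(288,184)]),("base",.006,[(560,92),(668,92),(668,236),(562,236)]),("block",.046,[(582,108),(654,108),(654,215),(582,215)]),("slots",.026,[(326,98),(328,160),(360,92),(363,158),(406,88),(411,157)]),("tallTop",.058,[(307,93),(313,159)]),("shortTop",.042,[(358,92),(361,158)]),("sockslot",.046,[(618,120),(618,200)])]:
    q=onz(f,[P(x) for x in c],z); print(n,q.round(4).tolist(),q.mean(0).round(4))
print(get_obs()['clock'])
E
```

```text
stand [[0.5518, 0.1793, 0.055], [0.5455, 0.1229, 0.055], [0.4914, 0.1244, 0.055], [0.4997, 0.1871, 0.055]] [0.5221 0.1534 0.055 ]
rack [[0.5655, 0.0539, 0.026], [0.5687, -0.0367, 0.026], [0.5011, -0.0401, 0.026], [0.4984, 0.0491, 0.026]] [0.5334 0.0066 0.026 ]
base [[0.5559, -0.1133, 0.006], [0.556, -0.1792, 0.006], [0.4685, -0.1784, 0.006], [0.4685, -0.1144, 0.006]] [ 0.5122 -0.1463  0.006 ]
block [[0.5424, -0.1249, 0.046], [0.5424, -0.167, 0.046], [0.48, -0.1665, 0.046], [0.48, -0.1247, 0.046]] [ 0.5112 -0.1458  0.046 ]
slots [[0.5499, 0.0272, 0.026], [0.5128, 0.0255, 0.026], [0.5536, 0.0069, 0.026], [0.5141, 0.0046, 0.026], [0.556, -0.0206, 0.026], [0.5148, -0.024, 0.026]] [0.5335 0.0033 0.026 ]
tallTop [[0.5496, 0.0348, 0.058], [0.5113, 0.0307, 0.058]] [0.5305 0.0327 0.058 ]
shortTop [[0.5519, 0.0066, 0.042], [0.5131, 0.0044, 0.042]] [0.5325 0.0055 0.042 ]
sockslot [[0.5353, -0.1459, 0.046], [0.4887, -0.1456, 0.046]] [ 0.512  -0.1458  0.046 ]
0.35
```

```bash
python3 -m jog '[[[-4,0.5,-3],0.05,-1],[[-8,1.5,-6.5],0.1,-1],[[-12.5,2.5,-10],0.16,-1],[[-17,3.5,-13.5],0.22,-1],[[-22,4.5,-17.5],0.28,-1],[[-26.5,5.5,-21],0.34,-1],[[-31,6.5,-25],0.4,-1],[[-35.5,7.4,-28.5],0.44,-1],[[-39.2,7.4,-31.4],0.466,-1],[[-39.2,7.4,-31.4],0.466,-1]]'
python3 - <<'E'
from h import *
p,M=tool();print(p);print(M.round(4))
f=grab_frame("wrist");cv2.imwrite("pics/w_sock.png",f["image"])
E
```

```text
clock: 1.6
tcp_pos: [0.5141, -0.1421, 0.3308]
orientation: [-0.007, 2.219, -2.215]
contact_force: [0.6, -0.1, 0.6]
grip_width: 0.0854
[ 0.51410786 -0.14209375  0.33084432]
[[-1.      0.0012  0.0073]
 [-0.0073  0.0017 -1.    ]
 [-0.0012 -1.     -0.0017]]
```

View pics/w_sock.png

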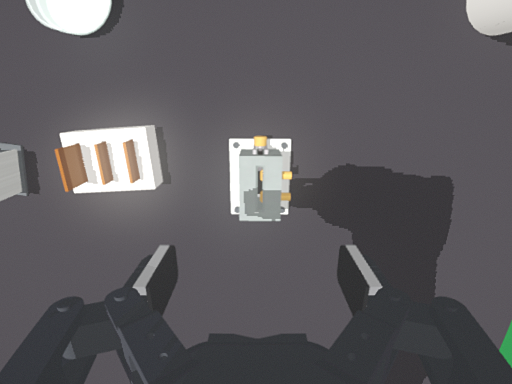

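```bash
python3 - <<'E'
from h import *
import pickle
f=grab_frame("wrist");pickle.dump(f,open('/tmp/sock.pkl','wb'));print(tool()[0])
crop(f,215,125,305,230,5,"pics/w_sock1.png")
E
```

```text
[ 0.51245782 -0.14641439  0.33072749]
```

View pics/w_sock1.png

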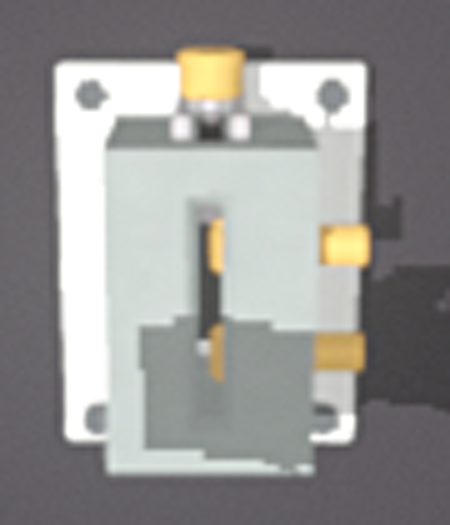

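```bash
python3 - <<'E'
from h import *
import pickle
f=pickle.load(open('/tmp/sock.pkl','rb'))
P=lambda c:[215+(c[0]+.5)/5-.5,125+(c[1]+.5)/5-.5]
q=onz(f,[P(c) for c in [(106,148),(318,148),(314,473),(107,473)]],.046);print(q.round(4),q.mean(0).round(4))
print(np.linalg.norm(q-np.roll(q,-1,0),axis=1))
print('chamf',onz(f,[P(c) for c in [(188,200),(188,430),(233,200),(233,430)]],.046).round(4))
# thumbscrew: centre ray w/ plane x
c=P((211,75));o,d=ray(f,[c]);
for x in (.545,.55,.555): print(x,(o+d*((x-o[0])/d[:,0])[:,None]).round(4))
g=grab_frame("scene");crop(g,215,140,265,190,12,"pics/sc_sock.png");pickle.dump(g,open('/tmp/sc.pkl','wb'))
E
```

```text
[[ 0.5451 -0.1257  0.046 ]
 [ 0.5452 -0.164   0.046 ]
 [ 0.4812 -0.165   0.046 ]
 [ 0.4811 -0.1247  0.046 ]] [ 0.5131 -0.1449  0.046 ]
[0.03835261 0.06399407 0.04037837 0.06400248]
chamf [[ 0.5355 -0.1405  0.046 ]
 [ 0.4902 -0.1405  0.046 ]
 [ 0.5355 -0.1487  0.046 ]
 [ 0.4902 -0.1492  0.046 ]]
0.545 [[ 0.545  -0.1446 -0.0502]]
0.55 [[ 0.55   -0.1446 -0.014 ]]
0.555 [[ 0.555  -0.1446  0.0222]]
```

View pics/sc_sock.png

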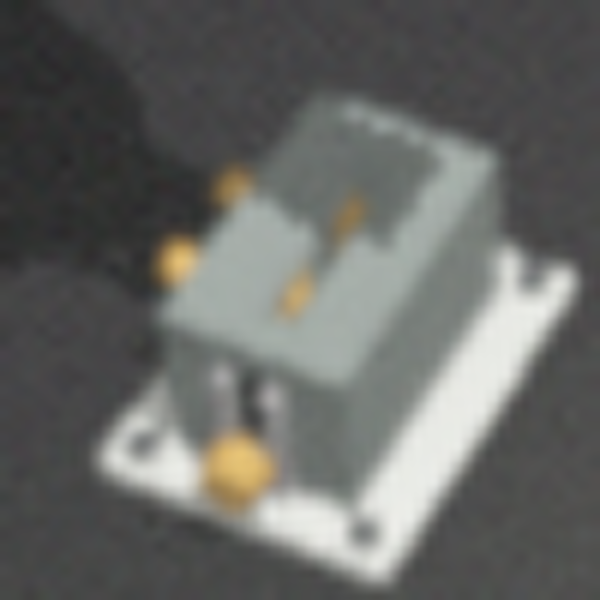

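```bash
python3 - <<'E'
from h import *
import pickle
f=pickle.load(open('/tmp/sock.pkl','rb'));g=pickle.load(open('/tmp/sc.pkl','rb'))
P=lambda c:[215+(c[0]+.5)/5-.5,125+(c[1]+.5)/5-.5]
Q=lambda c:[215+(c[0]+.5)/12-.5,140+(c[1]+.5)/12-.5]
def t(a,b):
    r=[(ray(f,[P(a)])[0],ray(f,[P(a)])[1][0]),(ray(g,[Q(b)])[0],ray(g,[Q(b)])[1][0])];return tri(r)
print('screw',t((211,75),(238,468)))
# block top corners in scene: left(160,320) bottom(345,385) 
print('c +x+y',t((106,148),(345,385)),'c +x-y',t((318,148),(160,320)), t((107,473),(497,158)))
print(onz(g,[Q((160,320)),Q((345,385)),Q((497,158)),Q((325,95))],.046).round(4))
E
```

```text
screw [ 0.55433483 -0.14427992  0.01958093]
c +x+y [ 0.54418066 -0.12505022  0.04411122] c +x-y [ 0.54478627 -0.16422656  0.04364737] [ 0.48046776 -0.12455274  0.04471899]
[[ 0.5464 -0.1631  0.046 ]
 [ 0.5449 -0.1238  0.046 ]
 [ 0.4815 -0.124   0.046 ]
 [ 0.4815 -0.1623  0.046 ]]
```

```bash
python3 -m jog '[[[-0.6,0,-5],0,-1],[[-1.2,0,-10],0,-1],[[-2,0,-14.5],0,-1],[[-2,0,-15.3],0,-1],[[-2,0,-15.3],0,-1],[[-2,0,-15.3],0,-1]]'
python3 - <<'E'
from h import *
import pickle
f=grab_frame("wrist");pickle.dump(f,open('/tmp/rack.pkl','wb'));cv2.imwrite("pics/w_rack.png",f["image"])
crop(f,195,115,325,235,5,"pics/w_rack1.png");print(tool()[0])
E
```

```text
clock: 2.5
tcp_pos: [0.5322, 0.0041, 0.3306]
orientation: [-0.004, -2.218, 2.221]
contact_force: [-1.0, 0.0, 1.0]
grip_width: 0.0855
[0.53225492 0.00428289 0.33063805]
```

View pics/w_rack1.png

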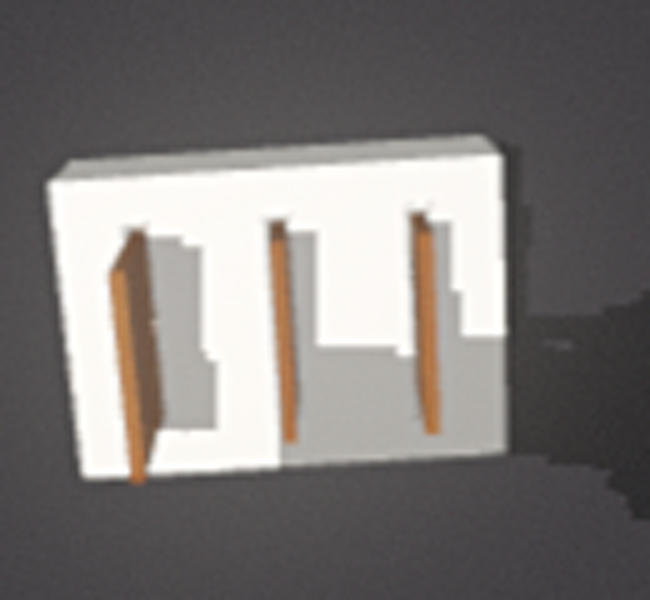

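```bash
python3 -m jog '[[[0.3,0,-5],0,-1],[[0.6,0,-10],0,-1],[[0.8,0,-14],0,-1],[[0.8,0,-14.5],0,-1],[[0.8,0,-14.5],0,-1],[[0.8,0,-14.5],0,-1]]'
python3 - <<'E'
from h import *
import pickle
f=grab_frame("wrist");pickle.dump(f,open('/tmp/stand.pkl','wb'));cv2.imwrite("pics/w_stand.png",f["image"])
crop(f,195,105,325,245,4,"pics/w_stand1.png");print(tool()[0])
E
```

```text
clock: 3.3
tcp_pos: [0.5248, 0.1494, 0.3306]
orientation: [-0.004, -2.219, 2.221]
contact_force: [-0.4, -0.4, -0.2]
grip_width: 0.0854
[0.52479018 0.14959052 0.33063907]
```

View pics/w_stand1.png

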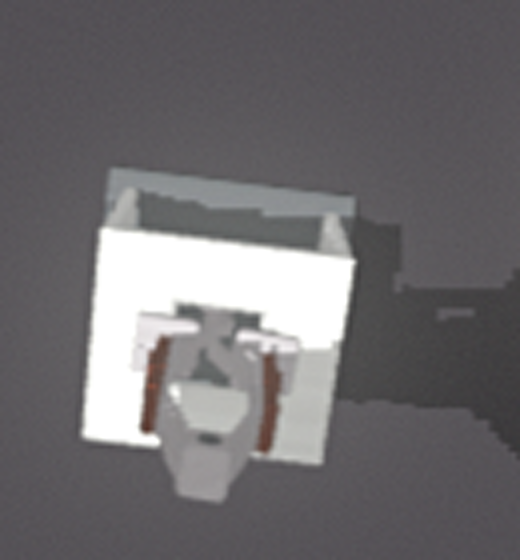

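View pics/w_stand.png

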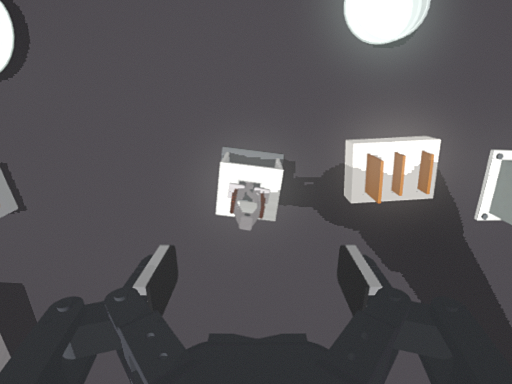

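```bash
python3 - <<'E'
from h import *
import pickle
f=pickle.load(open('/tmp/stand.pkl','rb'));r=pickle.load(open('/tmp/rack.pkl','rb'))
C=lambda x0,y0,s:(lambda c:[x0+(c[0]+.5)/s-.5,y0+(c[1]+.5)/s-.5])
P=C(195,105,4);Q=C(195,115,5)
def quad(n,f,P,cs,z):
    q=onz(f,[P(c) for c in cs],z);print(n,q.round(4).tolist(),'mean',q.mean(0).round(4),'sides',np.linalg.norm(q-np.roll(q,-1,0),axis=1).round(4))
    e=(q[0]-q[3])+(q[1]-q[2]);u=(q[0]-q[1])+(q[3]-q[2]);print('  yaw',np.degrees(np.arctan2(e[1],e[0])).round(2),np.degrees(np.arctan2(-u[0],u[1])).round(2))
    return q
quad('stand',f,P,[(100,228),(354,258),(324,464),(83,438)],.055)
q=onz(f,[P((155,385)),P((269,402))],.081);print('grips',q.round(4),q.mean(0).round(4),np.linalg.norm(q[0]-q[1]))
q=onz(f,[P((204,471))],.123);print('heel',q.round(4))
quad('rack',r,Q,[(48,182),(502,155),(508,452),(83,478)],.026)
q=onz(r,[Q((119,270)),Q((138,483))],.058);print('tall top',q.round(4),q.mean(0).round(4),np.linalg.norm(q[0]-q[1]),np.degrees(np.arctan2(*(q[0]-q[1])[[1,0]])))
for a,b in [((278,228),(291,440)),((419,220),(433,430))]:
  q=onz(r,[Q(a),Q(b)],.042);print('short',q.round(4),q.mean(0).round(4),np.linalg.norm(q[0]-q[1]))
t=pickle.load(open('/tmp/sc.pkl','rb'));crop(f,330,120,450,220,6,"pics/w_rack2.png")
crop(t,265,170,395,245,6,"pics/sc_rs.png")
E
```

```text
stand [[0.552, 0.1815, 0.055], [0.545, 0.1255, 0.055], [0.4953, 0.1313, 0.055], [0.5021, 0.1877, 0.055]] mean [0.5236 0.1565 0.055 ] sides [0.0564 0.0501 0.0568 0.0503]
  yaw -6.83 -6.97
grips [[0.5248 0.1682 0.081 ]
 [0.521  0.1448 0.081 ]] [0.5229 0.1565 0.081 ] 0.023710373872252898
heel [[0.5246 0.1566 0.123 ]]
rack [[0.5637, 0.0547, 0.026], [0.5686, -0.0335, 0.026], [0.5071, -0.0371, 0.026], [0.5016, 0.0512, 0.026]] mean [0.5353 0.0088 0.026 ] sides [0.0883 0.0616 0.0885 0.0622]
  yaw 3.3 3.38
tall top [[0.5538 0.0371 0.058 ]
 [0.5136 0.0355 0.058 ]] [0.5337 0.0363 0.058 ] 0.04024038689826331 2.346047769519327
short [[0.5578 0.0096 0.042 ]
 [0.516  0.0075 0.042 ]] [0.5369 0.0086 0.042 ] 0.04186370695274012
short [[ 0.5592 -0.0164  0.042 ]
 [ 0.5179 -0.02    0.042 ]] [ 0.5386 -0.0182  0.042 ] 0.04142762640468284
```

View pics/w_rack2.png

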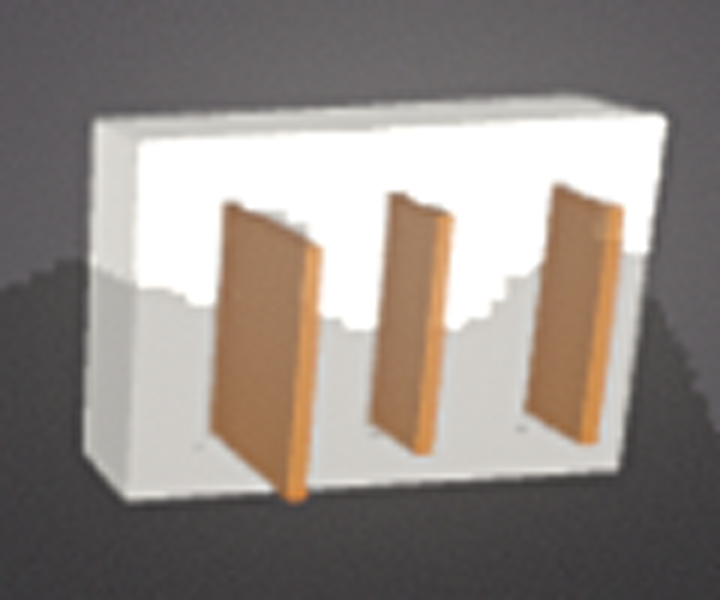

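View pics/sc_rs.png

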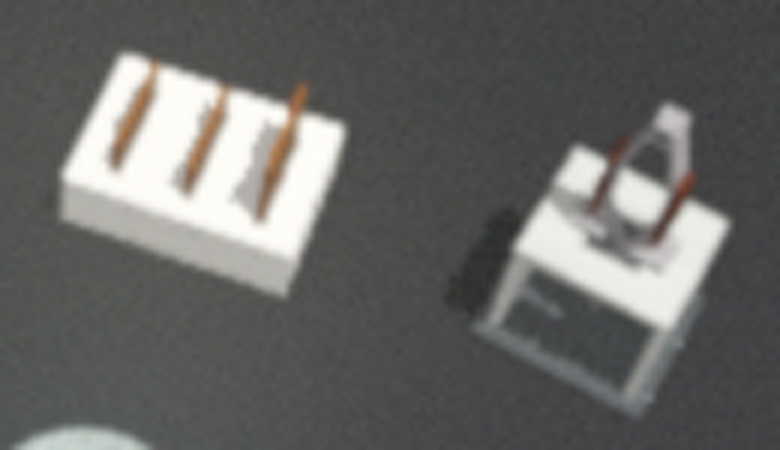

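```bash
python3 -m jog '[[[0.1,0,-0.4],0.06,-1],[[0.15,1,-0.7],0.12,-1],[[0.15,3,-0.7],0.12,-1],[[0.15,5,-0.7],0.12,-1],[[0.15,6,-0.7],0.12,-1],[[0.15,6,-0.7],0.12,-1],[[0.15,6,-0.7],0.12,-1]]'
python3 - <<'E'
from h import *
import pickle
f=grab_frame("wrist");pickle.dump(f,open('/tmp/st2.pkl','wb'));cv2.imwrite("pics/w_st2.png",f["image"]);print(tool())
E
```

```text
clock: 4.22
tcp_pos: [0.5234, 0.1584, 0.2714]
orientation: [-0.132, -2.16, 2.159]
contact_force: [0.1, 0.7, 0.1]
grip_width: 0.0856
(array([0.52335423, 0.15847132, 0.27150595]), array([[-9.92740409e-01,  1.34352463e-03, -1.20269181e-01],
       [ 1.20269866e-01,  4.40833818e-04, -9.92741137e-01],
       [-1.28075344e-03, -9.99999000e-01, -5.99219071e-04]]))
```

View pics/w_st2.png

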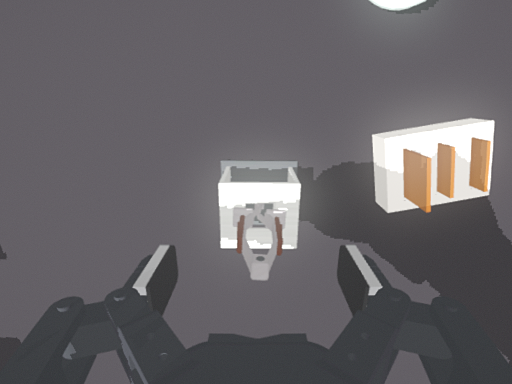

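```bash
python3 - <<'E'
from h import *
import pickle
f=pickle.load(open('/tmp/st2.pkl','rb'));crop(f,200,145,320,290,4,"pics/w_st3.png")
p,M=tool();print(p, get_obs()['clock'])
print(proj(f,[p+M@np.array([0,.155-.035,0]),p+M@np.array([0,.2714-.081,0]),p+M@np.array([0,.2714-.055,0])]))
E
```

```text
[0.52335423 0.15847132 0.27150595] 4.275
[[255.58453913 315.76331585]
 [256.06795665 233.76087864]
 [256.16755553 217.0520078 ]]
```

View pics/w_st3.png

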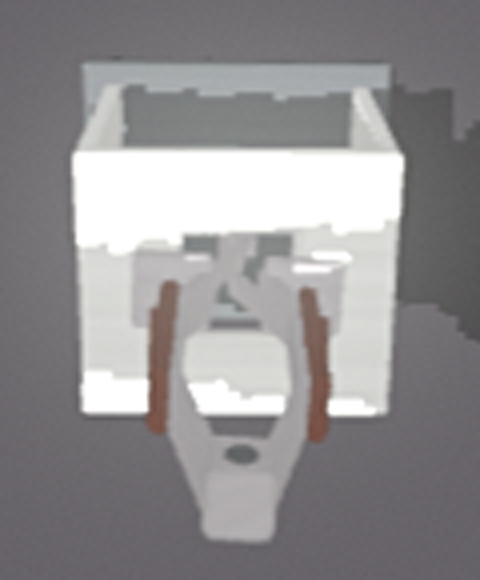

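```bash
python3 -m jog '[[[0,1,0.2],0,-0.6],[[0,2.4,0.2],0,-0.2],[[0,3.4,0.2],0,0.1],[[0,3.6,0.2],0,0.2],[[0,3.6,0.2],0,0.25],[[0,3.6,0.2],0,0.25],[[0,3.6,0.2],0,0.25]]' 40
python3 - <<'E'
from h import *
import pickle
f=grab_frame("wrist");pickle.dump(f,open('/tmp/st4.pkl','wb'));cv2.imwrite("pics/w_st4.png",f["image"]);print(tool())
E
```

```text
clock: 5.15
tcp_pos: [0.5229, 0.1566, 0.2351]
orientation: [-0.131, -2.16, 2.159]
contact_force: [-0.1, 1.1, -0.1]
grip_width: 0.0319
(array([0.52284562, 0.15655845, 0.23503308]), array([[-9.92778424e-01,  6.16557344e-04, -1.19960911e-01],
       [ 1.19961064e-01,  2.17483150e-04, -9.92778573e-01],
       [-5.86015444e-04, -9.99999786e-01, -2.89875454e-04]]))
```

View pics/w_st4.png

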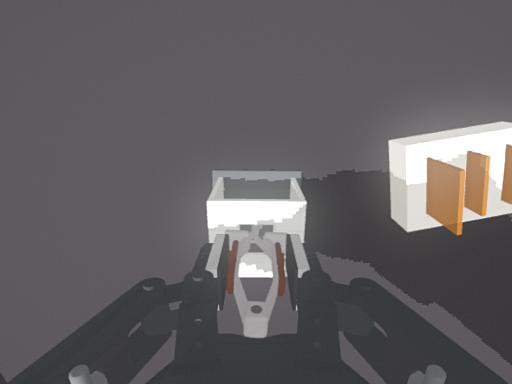

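```bash
python3 -m jog '[[[0,0.1,0],0,0.3],[[0,0.2,0],0,0.32],[[0,0.3,0],0,0.33],[[0,0.3,0],0,0.33]]'
```

```text
clock: 5.7
tcp_pos: [0.5229, 0.1568, 0.2321]
orientation: [-0.131, -2.16, 2.159]
contact_force: [-0.8, 0.7, 5.1]
grip_width: 0.0281
```

```bash
python3 -m jog '[[[0,-0.08,0],0,0.33],[[0,-0.08,0],0,0.38],[[0,-0.08,0],0,0.41],[[0,-0.08,0],0,0.41],[[0,-0.08,0],0,0.41]]'
```

```text
clock: 6.32
tcp_pos: [0.5228, 0.1565, 0.2325]
orientation: [-0.13, -2.159, 2.159]
contact_force: [-0.2, 0.0, 2.7]
grip_width: 0.0254
```

```bash
python3 -m jog '[[[0,-0.5,0],0,0.41],[[0,-1.5,0],0,0.41],[[0,-3.5,0],0,0.41],[[0,-6,0],0,0.41],[[0,-8,0],0,0.41],[[0,-9,0],0,0.41],[[0,-9,0],0,0.41]]'
python3 - <<'E'
from h import *
import pickle
f=grab_frame("wrist");pickle.dump(f,open('/tmp/st5.pkl','wb'));cv2.imwrite("pics/w_st5.png",f["image"]);p,M=tool();print(p)
print(get_obs()['contact_force'])
# world target -> tool shift
for dst in [(.5337,.0365)]:
    d=np.array([dst[0],dst[1],p[2]])-p; print(M.T@d*100)
E
```

```text
clock: 7.2
tcp_pos: [0.5228, 0.1565, 0.3232]
orientation: [-0.132, -2.161, 2.159]
contact_force: [-0.3, -0.5, -1.5]
grip_width: 0.0254
[0.52257569 0.15641555 0.32239733]
[ 0.0036777  -0.41633722 -0.0447817 ]
[-2.54284705e+00  1.29731046e-03  1.17715255e+01]
```

View pics/w_st5.png

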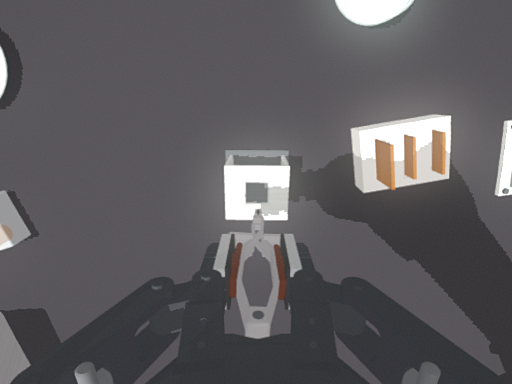

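```bash
python3 -m jog '[[[-0.6,0,3],-0.05,0.41],[[-1.2,0,6.5],-0.1,0.41],[[-2,0,10],-0.15,0.41],[[-2.55,0,11.77],-0.178,0.45],[[-2.55,0,11.77],-0.178,0.5],[[-2.55,0,11.77],-0.178,0.55],[[-2.55,0,11.77],-0.178,0.55]]' 60
python3 - <<'E'
from h import *
import pickle
f=grab_frame("wrist");pickle.dump(f,open('/tmp/pl1.pkl','wb'));crop(f,170,110,350,360,3,"pics/w_pl1.png");p,M=tool();print(p,M.round(4))
print(get_obs()['contact_force'])
print(proj(f,[p+M@np.array([0,.2175,0]),p+M@np.array([0,p[2]-.058,0])]))
E
```

```text
clock: 8.12
tcp_pos: [0.5337, 0.0379, 0.3223]
orientation: [-0.066, 2.192, -2.191]
contact_force: [0.2, 1.0, -0.3]
grip_width: 0.0201
[0.53377358 0.03782607 0.32237616] [[-9.982e-01 -2.000e-04  5.940e-02]
 [-5.940e-02  4.000e-04 -9.982e-01]
 [ 2.000e-04 -1.000e+00 -4.000e-04]]
[-0.99518638  0.252468   -0.64662543]
[[256.80987002 216.28733167]
 [256.83750444 194.86153293]]
```

View pics/w_pl1.png

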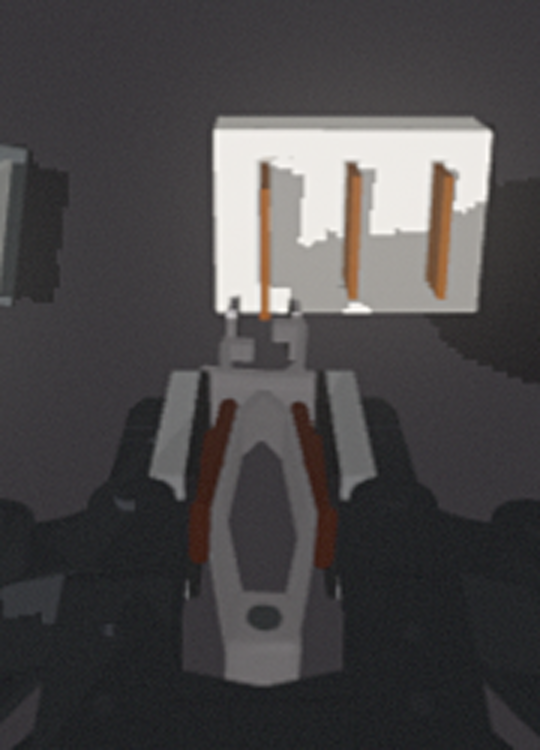

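```bash
python3 - <<'E'
from h import *
import pickle
f=pickle.load(open('/tmp/pl1.pkl','rb'));p,M=tool()
Q=lambda c:[170+(c[0]+.5)/3-.5,110+(c[1]+.5)/3-.5]
q=onz(f,[Q((264,191)),Q((265,319))],.058);print(q,q.mean(0),((q.mean(0)-p)@M*1000))
E
python3 -m jog '[[[0,1,0],0,0.55],[[0,2.5,0],0,0.55],[[0,4,0],0,0.55],[[0,4.3,0],0,0.55],[[0,4.3,0],0,0.55]]'
python3 - <<'E'
from h import *
import pickle
f=grab_frame("wrist");pickle.dump(f,open('/tmp/pl2.pkl','wb'));crop(f,170,110,350,310,4,"pics/w_pl2.png")
f=grab_frame("scene");crop(f,260,150,360,225,6,"pics/s_pl2.png")
print(tool()[0],get_obs()['contact_force'],get_obs()['grip_width'])
E
```

```text
[[0.55303726 0.03837747 0.058     ]
 [0.51385691 0.03569087 0.058     ]] [0.53344708 0.03703417 0.058     ] [  0.3176099  264.37592202   0.87052729]
clock: 8.8
tcp_pos: [0.5339, 0.0366, 0.2791]
orientation: [-0.064, 2.192, -2.193]
contact_force: [0.3, 0.3, -0.8]
grip_width: 0.0197
[0.53415139 0.03664698 0.2797992 ] [ 0.66121833 -0.21919336 -1.00800946] 0.019620651438740328
```

View pics/w_pl2.png

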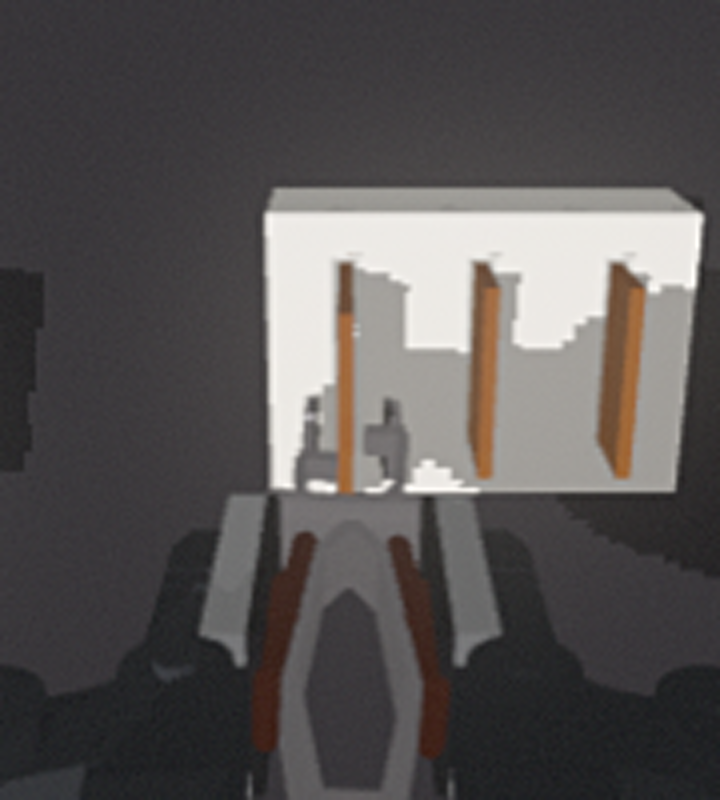

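View pics/s_pl2.png

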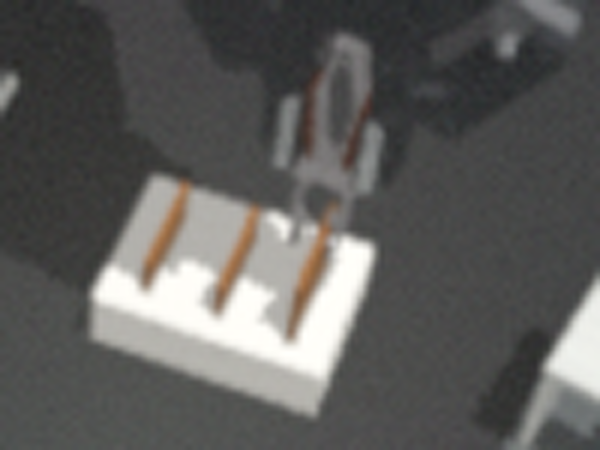

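```bash
python3 -m jog '[[[0,0,-0.12],0,0.55],[[0,0.5,-0.12],0,0.55],[[0,1.05,-0.12],0,0.55],[[0,1.05,-0.12],0,0.55],[[0,1.05,-0.12],0,0.55]]'
python3 - <<'E'
from h import *
import pickle
f=grab_frame("wrist");pickle.dump(f,open('/tmp/pl3.pkl','wb'));crop(f,170,110,350,310,4,"pics/w_pl3.png")
f=grab_frame("scene");crop(f,260,150,360,225,6,"pics/s_pl3.png")
print(tool()[0],get_obs()['contact_force'],get_obs()['grip_width'])
E
```

```text
clock: 9.52
tcp_pos: [0.5339, 0.0378, 0.2689]
orientation: [-0.064, 2.192, -2.192]
contact_force: [0.0, 0.0, -0.8]
grip_width: 0.0198
[0.53394124 0.03781706 0.2690999 ] [-0.18835795 -0.15995055  0.09739774] 0.01958402415178928
```

View pics/w_pl3.png

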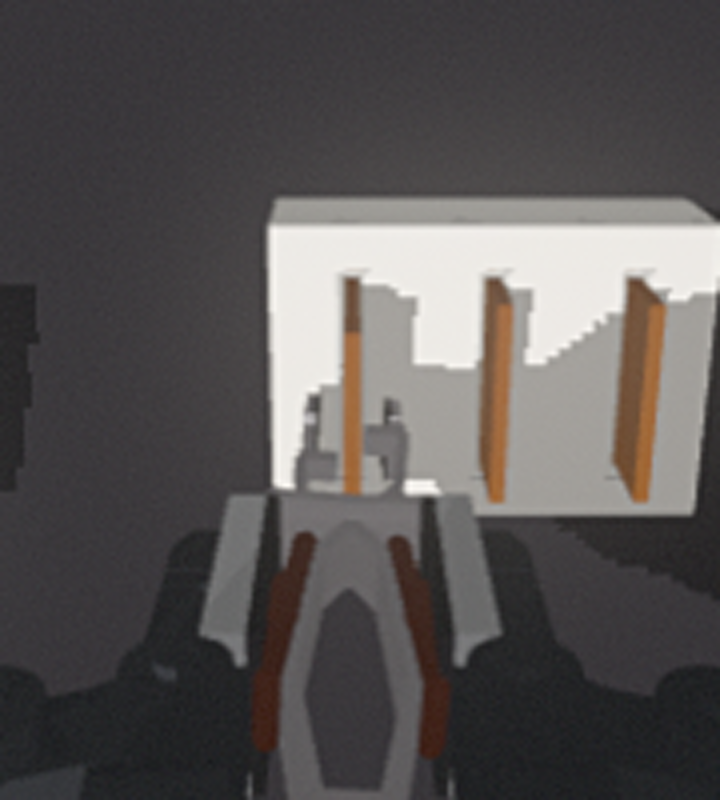

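View pics/s_pl3.png

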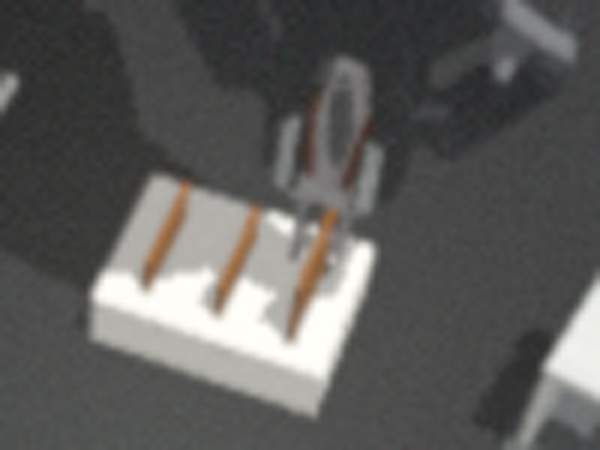

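```bash
python3 -m jog '[[[0,0,0],0,0.5],[[0,0,0],0,0.46],[[0,0,0],0,0.42],[[0,0,0],0,0.39],[[0,0,0],0,0.39],[[0,0,0],0,0.39]]'
```

```text
clock: 10.38
tcp_pos: [0.5341, 0.0379, 0.2692]
orientation: [-0.063, 2.192, -2.192]
contact_force: [-0.5, -0.4, 2.5]
grip_width: 0.0258
```

```bash
python3 -m jog '[[[0,-0.3,0],0,0.39],[[0,-1,0],0,0.39],[[0,-2.5,0],0,0.39],[[0,-4.5,0],0,0.39],[[0,-6.5,0],0,0.39],[[0,-7.5,0],0,0.39],[[0,-7.5,0],0,0.39],[[0,-7.5,0],0,0.39]]'
python3 - <<'E'
from h import *
import pickle
f=grab_frame("wrist");pickle.dump(f,open('/tmp/pl4.pkl','wb'));crop(f,170,110,350,310,4,"pics/w_pl4.png")
g=grab_frame("scene");crop(g,260,110,360,225,5,"pics/s_pl4.png")
p,M=tool();print(p,get_obs()['contact_force'],get_obs()['grip_width'])
d=np.array([.513,-.145,p[2]])-p; print(M.T@d*100)
print(proj(f,[p+M@np.array([0,.2175,0]),p+M@np.array([0,.2175-.0065,0])]))
E
```

```text
clock: 11.38
tcp_pos: [0.5335, 0.0377, 0.3435]
orientation: [-0.064, 2.192, -2.193]
contact_force: [0.5, 1.3, -0.7]
grip_width: 0.0259
[0.533578   0.03775023 0.3432551 ] [-0.27238045  0.01966999  0.38587677] 0.025897836482815437
[3.11041360e+00 6.61407972e-03 1.81255696e+01]
[[256.54591538 216.30809751]
 [256.53380518 220.03529176]]
```

View pics/w_pl4.png

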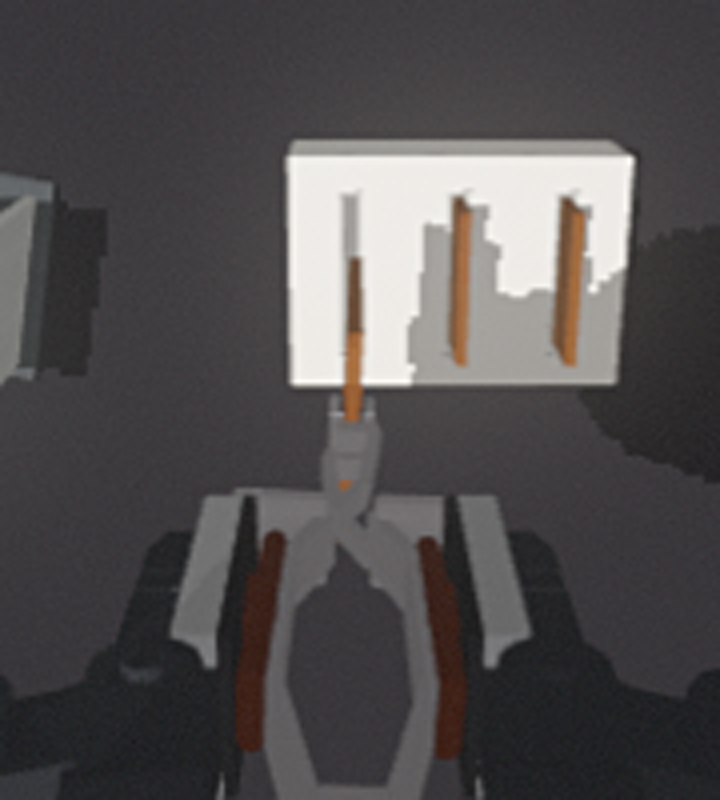

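View pics/s_pl4.png

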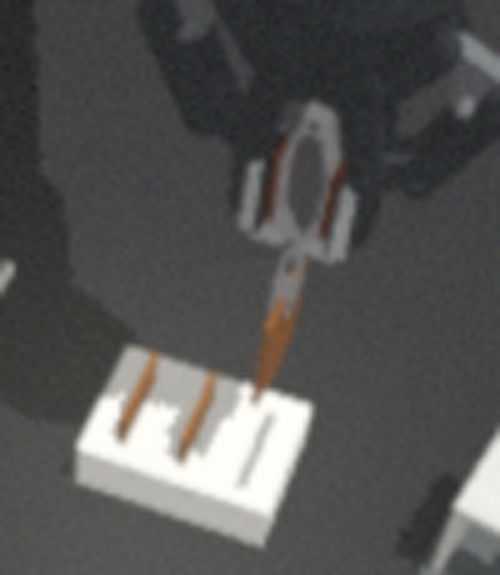

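```bash
cat >> h.py <<'E'
def ontool(f,px,yt,p,M):
    # intersect rays with plane tool-y = yt, return tool coords mm
    o,d=ray(f,px); n=M[:,1]; s=(yt-(o-p)@n)/(d@n); return ((o+d*s[:,None]-p)@M*1000).round(2)
E
python3 - <<'E'
from h import *
import pickle
f=pickle.load(open('/tmp/pl4.pkl','rb'));p,M=tool()
Q=lambda c:[170+(c[0]+.5)/4-.5,110+(c[1]+.5)/4-.5]
print('top far',ontool(f,[Q((352.5,332))],.211,p,M),'bottom far',ontool(f,[Q((355,258))],.261,p,M), 'top edge near jaws',ontool(f,[Q((352,420))],.211,p,M))
print('jaws lateral',ontool(f,[Q((332,405)),Q((372,405))],.2175,p,M))
print('slot far end',ontool(f,[Q((342,193)),Q((360,193))],p[2]-.026,p,M))
crop(f,225,140,285,225,8,"pics/w_pl5.png")
E
```

```text
top far [[-20.   211.     0.81]] bottom far [[-19.61 261.     1.48]] top edge near jaws [[ -4.06 211.     0.75]]
jaws lateral [[ -4.18 217.5   -2.78]
 [ -4.18 217.5    4.31]]
slot far end [[-21.98 317.26  -1.59]
 [-21.99 317.26   3.03]]
```

View pics/w_pl5.png

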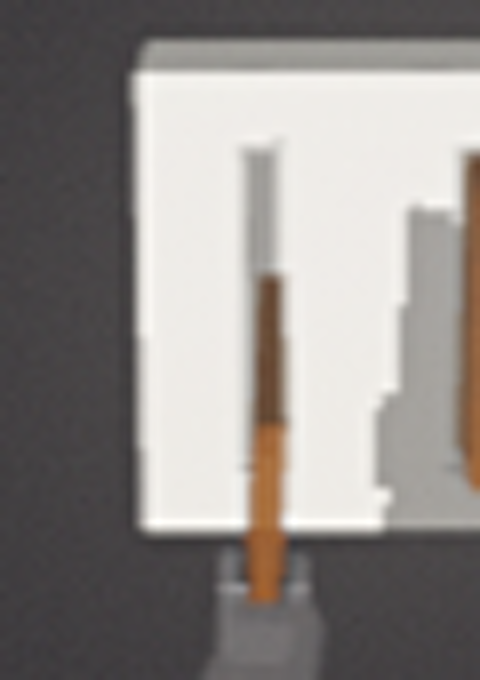

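```bash
python3 -m jog '[[[0.3,0,1.5],0.01,0.39],[[0.8,0,4.5],0.02,0.39],[[1.5,0,8],0.03,0.39],[[2.1,0,12],0.04,0.39],[[2.7,0,15.5],0.05,0.39],[[3.1,0,17.5],0.059,0.39],[[3.1,0,18],0.059,0.39],[[3.1,0,18],0.059,0.39],[[3.1,0,18],0.059,0.39]]'
python3 - <<'E'
from h import *
import pickle
f=grab_frame("wrist");pickle.dump(f,open('/tmp/so1.pkl','wb'));crop(f,215,125,305,245,6,"pics/w_so1.png")
p,M=tool();print(p,get_obs()['contact_force'],get_obs()['grip_width'],M[:,2])
E
```

```text
clock: 12.6
tcp_pos: [0.5136, -0.1422, 0.344]
orientation: [-0.001, 2.222, -2.22]
contact_force: [-0.5, -0.5, -0.3]
grip_width: 0.0262
[ 0.51359565 -0.14231342  0.3439832 ] [ 0.10670013 -0.37347272 -1.3131674 ] 0.025633827128406558 [ 1.04337947e-03 -9.99999330e-01 -5.02243538e-04]
```

View pics/w_so1.png

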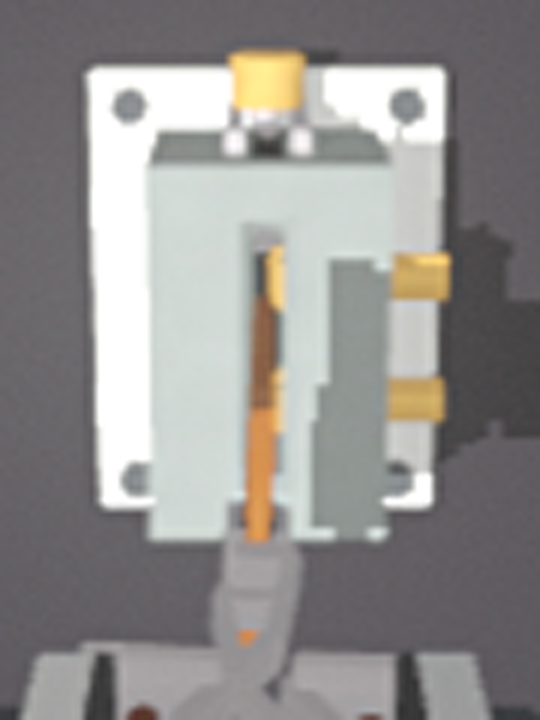

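```bash
python3 - <<'E'
from h import *
import pickle
f=pickle.load(open('/tmp/so1.pkl','rb'));p,M=tool();print(p)
Q=lambda c:[215+(c[0]+.5)/6-.5,125+(c[1]+.5)/6-.5]
print('top far',ontool(f,[Q((259,410))],.211,p,M),'bottom far',ontool(f,[Q((252,297)),Q((275,297))],.261,p,M))
print('chamf',ontool(f,[Q((243,222)),Q((288,222)),Q((250,400)),Q((285,400))],p[2]-.046,p,M))
print('block',ontool(f,[Q((151,164)),Q((390,164)),Q((385,541)),Q((148,541))],p[2]-.046,p,M))
E
```

```text
[ 0.51359565 -0.14231342  0.3439832 ]
top far [[-19.87 211.     0.69]] bottom far [[-1.967e+01  2.610e+02 -1.500e-01]
 [-1.968e+01  2.610e+02  3.060e+00]]
chamf [[-22.29 297.98  -1.64]
 [-22.3  297.98   5.55]
 [  7.66 297.98  -0.53]
 [  7.66 297.98   5.26]]
block [[-31.65 297.98 -16.18]
 [-31.68 297.98  21.63]
 [ 32.9  297.98  22.43]
 [ 32.92 297.98 -17.88]]
```

```bash
python3 -m jog '[[[0.04,0.5,0.07],0,0.39],[[0.04,1.5,0.07],0,0.39],[[0.04,2.5,0.07],0,0.39],[[0.04,3.2,0.07],0,0.39],[[0.04,3.2,0.07],0,0.39],[[0.04,3.2,0.07],0,0.39]]'
python3 - <<'E'
from h import *
import pickle
f=grab_frame("wrist");pickle.dump(f,open('/tmp/so2.pkl','wb'));crop(f,215,135,305,245,6,"pics/w_so2.png")
g=grab_frame("scene");crop(g,205,110,275,190,7,"pics/s_so2.png")
p,M=tool();print(p,get_obs()['contact_force'],get_obs()['grip_width'],M[:,2])
E
```

```text
clock: 13.4
tcp_pos: [0.513, -0.1444, 0.3121]
orientation: [-0.002, -2.221, 2.221]
contact_force: [1.0, 0.5, -0.9]
grip_width: 0.0264
[ 0.51307187 -0.14443444  0.31236916] [ 0.29127135  0.27245746 -0.46069212] 0.026083285673618842 [-1.22569327e-03 -9.99999236e-01  1.60091529e-04]
```

View pics/w_so2.png

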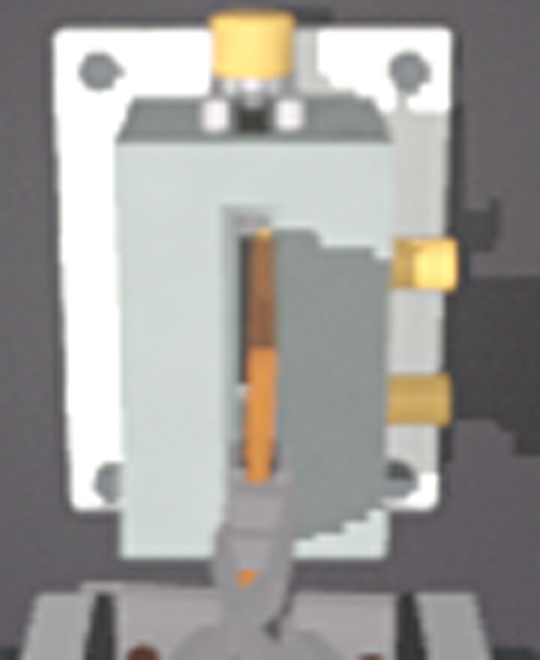

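View pics/s_so2.png

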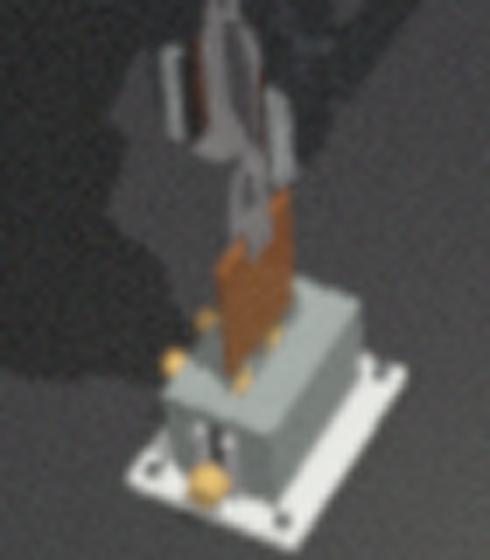

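```bash
python3 - <<'E'
from h import *
import pickle
f=pickle.load(open('/tmp/so2.pkl','rb'));p,M=tool();print(p)
Q=lambda c:[215+(c[0]+.5)/6-.5,135+(c[1]+.5)/6-.5]
print('top far',ontool(f,[Q((247,348)),Q((276,348))],.211,p,M),'bottom far',ontool(f,[Q((249,232)),Q((275,232))],.261,p,M))
print('chamf far',ontool(f,[Q((224,207)),Q((275,207))],p[2]-.046,p,M))
print('block',ontool(f,[Q((118,141)),Q((392,141)),Q((386,558)),Q((120,558))],p[2]-.046,p,M))
E
```

```text
[ 0.51307187 -0.14443444  0.31236916]
top far [[-20.01 211.    -0.51]
 [-20.01 211.     2.72]] bottom far [[-20.26 261.    -0.43]
 [-20.26 261.     3.19]]
chamf far [[-22.51 266.37  -3.99]
 [-22.52 266.37   3.24]]
block [[-32.02 266.37 -18.81]
 [-32.04 266.37  19.61]
 [ 32.29 266.37  20.38]
 [ 32.31 266.37 -20.11]]
```

```bash
python3 -m jog '[[[0.03,0,-0.06],0,0.39],[[0.03,0,-0.12],0,0.39],[[0.03,0,-0.12],0,0.39],[[0.03,0,-0.12],0,0.39],[[0.03,0,-0.12],0,0.39]]'
python3 - <<'E'
from h import *
import pickle
f=grab_frame("wrist");pickle.dump(f,open('/tmp/so3.pkl','wb'));crop(f,215,135,305,245,6,"pics/w_so3.png")
p,M=tool();print(p,get_obs()['contact_force'],get_obs()['grip_width'],M[:,2])
E
```

```text
clock: 14.12
tcp_pos: [0.5126, -0.1432, 0.312]
orientation: [-0.001, -2.221, 2.221]
contact_force: [0.7, 0.8, -0.7]
grip_width: 0.0258
[ 0.51258461 -0.14321759  0.31200834] [ 0.38127691 -0.00713752 -0.04284869] 0.025833046817175374 [-1.31303917e-03 -9.99999138e-01  1.69611782e-05]
```

View pics/w_so3.png

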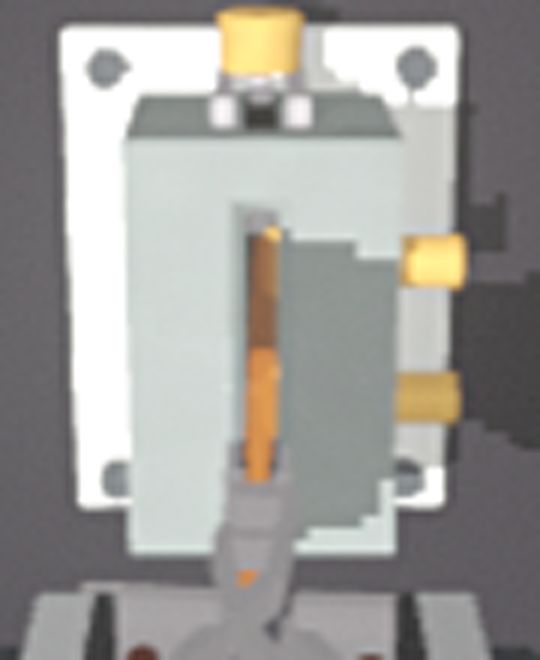

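```bash
python3 -m jog '[[[0,0.2,0],0,0.39],[[0,0.4,0],0,0.39],[[0,0.6,0],0,0.39],[[0,0.7,0],0,0.39],[[0,0.7,0],0,0.39]]'; python3 -m jog '[[[0,0.15,0],0,0.39],[[0,0.3,0],0,0.39],[[0,0.4,0],0,0.39],[[0,0.4,0],0,0.39]]'
```

```text
clock: 14.8
tcp_pos: [0.5125, -0.1432, 0.3049]
orientation: [-0.001, -2.221, 2.221]
contact_force: [-0.1, -0.3, -1.4]
grip_width: 0.0258
clock: 15.3
tcp_pos: [0.5126, -0.1432, 0.3009]
orientation: [-0.001, -2.221, 2.221]
contact_force: [0.3, -0.3, -0.3]
grip_width: 0.0262
```

```bash
python3 -m jog '[[[0,0.1,0],0,0.39],[[0,0.2,0],0,0.39],[[0,0.3,0],0,0.39],[[0,0.3,0],0,0.39]]'; python3 -m jog '[[[0,0.1,0],0,0.39],[[0,0.2,0],0,0.39],[[0,0.3,0],0,0.39],[[0,0.3,0],0,0.39]]'
python3 - <<'E'
from h import *
import pickle
f=grab_frame("wrist");crop(f,215,135,305,245,6,"pics/w_so4.png")
g=grab_frame("scene");crop(g,205,110,275,190,7,"pics/s_so4.png")
p,M=tool();print(p,get_obs()['contact_force'],get_obs()['moment'])
E
```

```text
clock: 15.8
tcp_pos: [0.5126, -0.1432, 0.298]
orientation: [-0.001, -2.221, 2.221]
contact_force: [-0.3, 0.7, 1.6]
grip_width: 0.0259
clock: 16.3
tcp_pos: [0.5127, -0.1432, 0.295]
orientation: [-0.002, -2.221, 2.221]
contact_force: [0.2, 0.6, 2.0]
grip_width: 0.026
[ 0.51262727 -0.14317448  0.2950112 ] [0.89512325 0.97663333 1.43267916] [-0.05269768 -0.13370934  0.02279391]
```

View pics/w_so4.png

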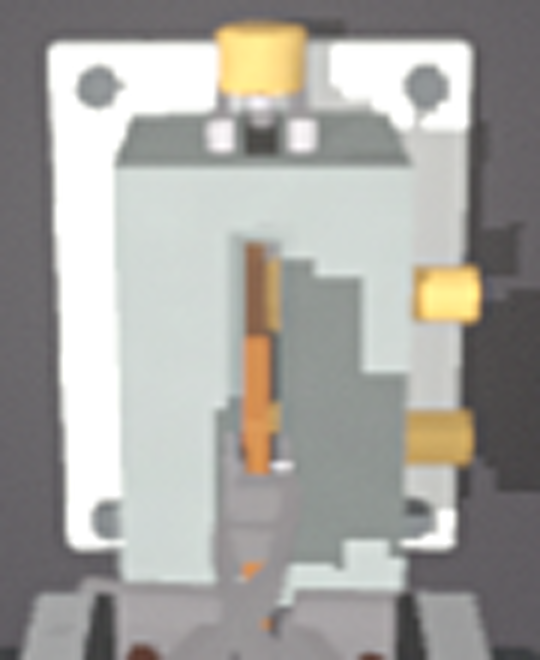

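View pics/s_so4.png

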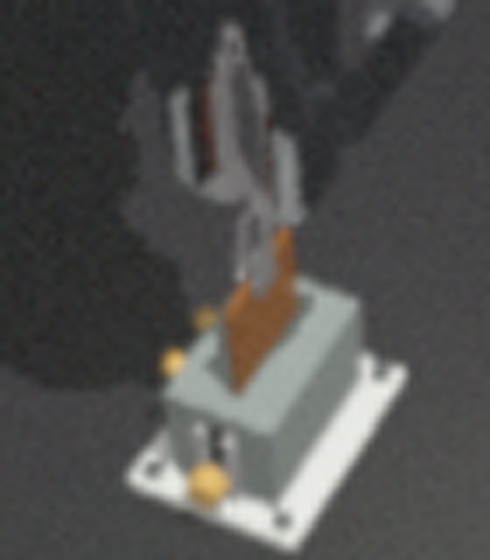

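```bash
for i in 1 2 3; do :; done; python3 -m jog '[[[0,0.1,0],0,0.39],[[0,0.2,0],0,0.39],[[0,0.2,0],0,0.39]]'; python3 -m jog '[[[0,0.1,0],0,0.39],[[0,0.2,0],0,0.39],[[0,0.2,0],0,0.39]]'
python3 -c "
from h import *
print([round(float(get_obs()['contact_force'][2]),2) for _ in range(3)])"
```

```text
clock: 16.77
tcp_pos: [0.5125, -0.1432, 0.2929]
orientation: [-0.001, -2.221, 2.221]
contact_force: [0.0, -1.0, 1.7]
grip_width: 0.0263
clock: 17.15
tcp_pos: [0.5125, -0.1432, 0.2909]
orientation: [-0.001, -2.221, 2.221]
contact_force: [1.3, -0.6, 0.9]
grip_width: 0.0259
[0.92, 0.92, 0.92]
```

```bash
cat > ft.py <<'E'
from h import *
v=[]
for i in range(4):
    v.append(get_obs()['contact_force'][2]); grab_frame("top")
v.append(get_obs()['contact_force'][2]); print('z',tool()[0][2].round(4),'Fz',np.round(v,1),np.mean(v).round(2))
E
python3 ft.py; python3 -m jog '[[[0,0.1,0],0,0.39],[[0,0.1,0],0,0.39]]'; python3 ft.py;python3 -m jog '[[[0,0.1,0],0,0.39],[[0,0.1,0],0,0.39]]'; python3 ft.py
```

```text
z 0.2909 Fz [0.9 1.1 0.6 0.6 0.4] 0.73
clock: 17.6
tcp_pos: [0.5126, -0.1432, 0.29]
orientation: [-0.001, -2.221, 2.221]
contact_force: [0.7, -0.8, 1.6]
grip_width: 0.0262
z 0.29 Fz [1.6 1.4 2.1 2.2 1.5] 1.75
clock: 18.05
tcp_pos: [0.5126, -0.1432, 0.289]
orientation: [-0.001, -2.221, 2.221]
contact_force: [0.3, 0.1, 1.0]
grip_width: 0.0262
z 0.2889 Fz [1.  1.4 2.5 1.2 1. ] 1.42
```

```bash
for k in 1; do python3 -m jog '[[[0,0.1,0],0,0.39],[[0,0.1,0],0,0.39]]'; python3 ft.py; done; python3 -m jog '[[[0,0.06,0],0,0.39],[[0,0.06,0],0,0.39]]'; python3 ft.py
```

```text
clock: 18.5
tcp_pos: [0.5126, -0.1432, 0.2879]
orientation: [-0.001, -2.221, 2.221]
contact_force: [0.2, 0.4, 1.6]
grip_width: 0.0259
z 0.288 Fz [1.6 1.5 1.7 0.8 0.9] 1.28
clock: 18.95
tcp_pos: [0.5126, -0.1432, 0.2874]
orientation: [-0.001, -2.221, 2.221]
contact_force: [0.4, -0.1, 1.5]
grip_width: 0.0261
z 0.2874 Fz [1.5 1.4 1.1 1.4 2.7] 1.62
```

```bash
python3 -m jog '[[[0,0.06,0],0,0.39],[[0,0.06,0],0,0.39]]'; python3 ft.py;  python3 -m jog '[[[0,0.06,0],0,0.39],[[0,0.06,0],0,0.39]]'; python3 ft.py
python3 - <<'E'
from h import *
import pickle
f=grab_frame("wrist");pickle.dump(f,open('/tmp/so5.pkl','wb'));crop(f,215,135,305,245,6,"pics/w_so5.png")
p,M=tool()
g=grab_frame("scene");crop(g,205,110,275,190,7,"pics/s_so5.png")
E
```

```text
clock: 19.4
tcp_pos: [0.5126, -0.1432, 0.2868]
orientation: [-0.001, -2.221, 2.221]
contact_force: [0.5, 0.1, 2.0]
grip_width: 0.0262
z 0.2868 Fz [2.  1.  1.7 2.9 1.2] 1.75
clock: 19.85
tcp_pos: [0.5126, -0.1432, 0.2862]
orientation: [-0.001, -2.221, 2.221]
contact_force: [-0.2, 0.2, 0.7]
grip_width: 0.0256
z 0.2862 Fz [0.7 1.8 1.8 2.4 1.6] 1.68
```

View pics/w_so5.png

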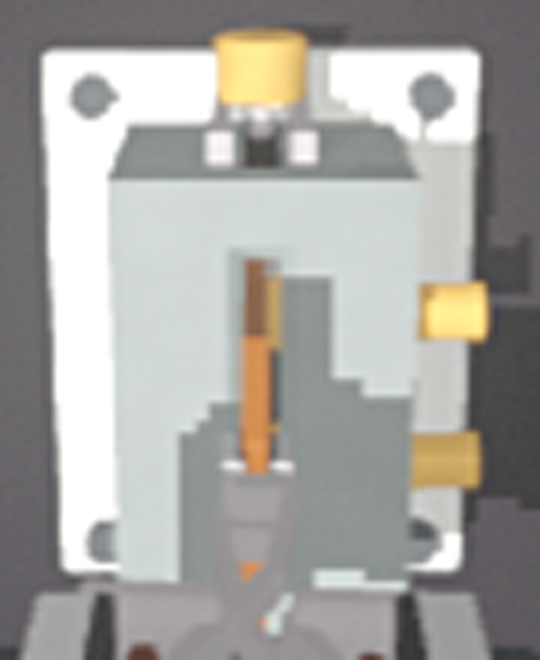

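View pics/s_so5.png

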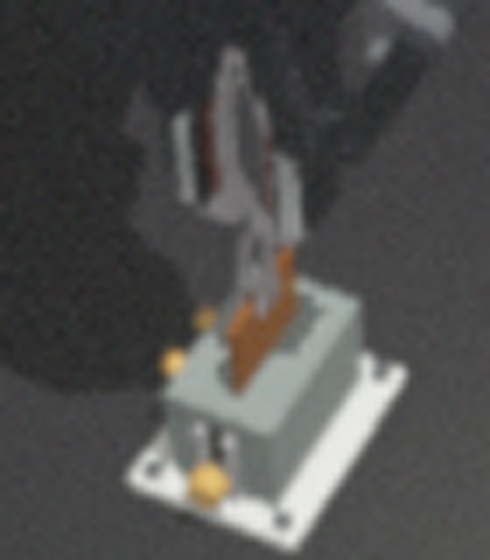

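```bash
python3 -m jog '[[[0,0.07,0],0,0.39],[[0,0.07,0],0,0.39],[[0,0.07,0],0,0.39]]'; python3 ft.py;  python3 -m jog '[[[0,0.07,0],0,0.39],[[0,0.07,0],0,0.39],[[0,0.07,0],0,0.39]]'; python3 ft.py
```

```text
clock: 20.52
tcp_pos: [0.5126, -0.1432, 0.2855]
orientation: [-0.001, -2.221, 2.221]
contact_force: [0.4, 0.6, 1.4]
grip_width: 0.0264
z 0.2855 Fz [1.4 0.6 1.4 1.7 0.9] 1.22
clock: 21.1
tcp_pos: [0.5126, -0.1432, 0.2848]
orientation: [-0.001, -2.221, 2.221]
contact_force: [0.6, -0.6, 2.1]
grip_width: 0.026
z 0.2848 Fz [2.1 2.3 2.5 2.2 2.3] 2.28
```

```bash
python3 - <<'E'
from h import *
import pickle
for n in ('so3','so5'):
    f=pickle.load(open(f'/tmp/{n}.pkl','rb'))
    K,D,Mc,oc=cam(f)
    # tool pose from the camera: fixed mount
    T=np.array([[-.001,-.949,-.315],[-.001,.315,-.949],[1,0,-.001]]); M=Mc@T.T; p=oc-M@np.array([-.08,.0317,0])
    Q=lambda c:[215+(c[0]+.5)/6-.5,135+(c[1]+.5)/6-.5]
    r={'so3':(262,348),'so5':(256,337)}[n]; e={'so3':(262,478),'so5':(256,470)}[n]
    print(n,p.round(4),ontool(f,[Q(r)],.211,p,M),'hidden edge by jaw',ontool(f,[Q(e)],.211,p,M))
E
```

```text
so3 [ 0.5127 -0.1435  0.3117] [[-19.81 211.     1.02]] hidden edge by jaw [[ -4.09 211.     1.05]]
so5 [ 0.5126 -0.1434  0.2859] [[-21.1  211.     0.35]] hidden edge by jaw [[ -5.09 211.     0.36]]
```

```bash
python3 -m jog '[[[0,0.05,0],0,0.39],[[0,0.05,0],0,0.39]]'; python3 ft.py;  python3 -m jog '[[[0,0.05,0],0,0.39],[[0,0.05,0],0,0.39]]'; python3 ft.py
```

```text
clock: 21.55
tcp_pos: [0.5126, -0.1432, 0.2844]
orientation: [-0.002, -2.221, 2.221]
contact_force: [0.7, -0.4, 2.7]
grip_width: 0.0259
z 0.2844 Fz [2.7 3.4 3.4 4.  3.7] 3.42
clock: 22.0
tcp_pos: [0.5125, -0.1432, 0.2837]
orientation: [-0.001, -2.221, 2.221]
contact_force: [0.7, -0.2, 2.4]
grip_width: 0.0261
z 0.2837 Fz [2.4 3.5 3.7 2.2 2.8] 2.92
```

```bash
python3 -m jog '[[[0,0.05,0],0,0.39],[[0,0.05,0],0,0.39]]'; python3 ft.py
python3 - <<'E'
from h import *
import pickle
f=grab_frame("wrist");pickle.dump(f,open('/tmp/so6.pkl','wb'));crop(f,215,135,305,245,6,"pics/w_so6.png")
g=grab_frame("scene");crop(g,205,110,275,190,7,"pics/s_so6.png")
E
```

```text
clock: 22.45
tcp_pos: [0.5125, -0.1432, 0.2832]
orientation: [-0.001, -2.221, 2.221]
contact_force: [0.8, -0.2, 3.0]
grip_width: 0.0261
z 0.2832 Fz [3.  1.5 1.7 2.9 1.2] 2.08
```

View pics/w_so6.png

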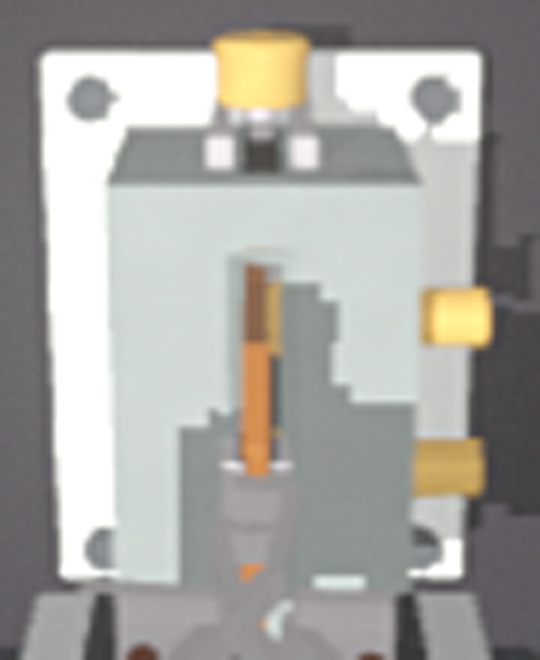

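View pics/s_so6.png

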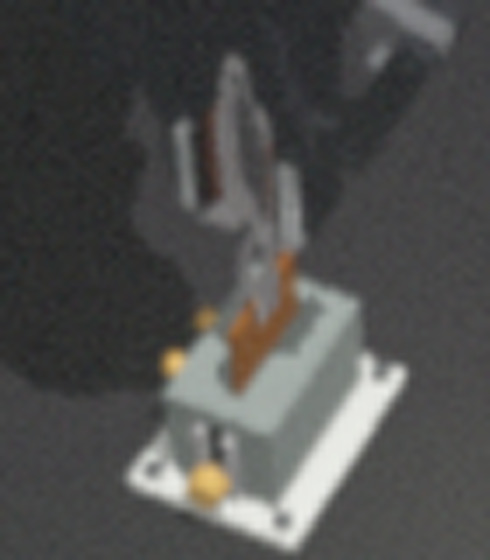

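```bash
python3 -m jog '[[[0,0.05,0],0,0.39],[[0,0.05,0],0,0.39]]'; python3 ft.py;  python3 -m jog '[[[0,0.05,0],0,0.39],[[0,0.05,0],0,0.39]]'; python3 ft.py
```

```text
clock: 23.0
tcp_pos: [0.5126, -0.1432, 0.2829]
orientation: [-0.002, -2.221, 2.221]
contact_force: [-0.5, 0.1, 2.8]
grip_width: 0.0259
z 0.2828 Fz [2.8 2.6 3.  2.8 3. ] 2.86
clock: 23.45
tcp_pos: [0.5126, -0.1432, 0.2823]
orientation: [-0.001, -2.221, 2.221]
contact_force: [0.9, 0.6, 2.2]
grip_width: 0.0261
z 0.2823 Fz [2.2 2.6 2.6 2.5 2.2] 2.4
```

```bash
python3 - <<'E'
from h import *
import pickle
f=grab_frame("wrist");pickle.dump(f,open('/tmp/so7.pkl','wb'))
ims=[]
for n in ('so3','so5','so6','so7'):
    g=pickle.load(open(f'/tmp/{n}.pkl','rb'))['image'];ims.append(cv2.resize(g[165:230,235:280],None,fx=4.4,fy=8,interpolation=cv2.INTER_CUBIC))
    # brightness profile along plate column
    c=g[185:200,256:260].astype(int).sum(1)  # bgr
    print(n,c[:,2].tolist())
cv2.imwrite("pics/cmp.png",np.hstack(ims))
E
```

```text
so3 [539, 541, 541, 540, 550, 548, 537, 549, 717, 790, 812, 819, 824, 838, 854]
so5 [584, 587, 584, 587, 577, 585, 770, 834, 829, 827, 826, 828, 827, 827, 826]
so6 [587, 585, 584, 587, 585, 572, 583, 769, 833, 828, 824, 828, 826, 829, 825]
so7 [583, 583, 579, 581, 583, 577, 569, 644, 822, 831, 826, 826, 827, 828, 825]
```

View pics/cmp.png

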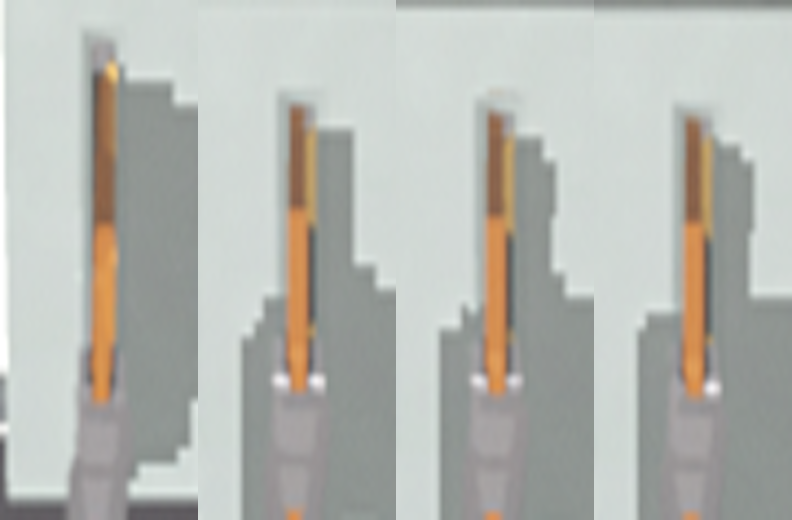

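```bash
python3 -m jog '[[[0,0.05,0],0,0.39],[[0,0.05,0],0,0.39]]'; python3 ft.py;  python3 -m jog '[[[0,0.05,0],0,0.39],[[0,0.05,0],0,0.39]]'; python3 ft.py
```

```text
clock: 23.95
tcp_pos: [0.5126, -0.1432, 0.2818]
orientation: [-0.001, -2.221, 2.221]
contact_force: [0.5, -0.7, 2.0]
grip_width: 0.0262
z 0.2818 Fz [2.  1.8 2.6 2.9 2.9] 2.42
clock: 24.4
tcp_pos: [0.5126, -0.1432, 0.2813]
orientation: [-0.001, -2.221, 2.221]
contact_force: [-0.4, 0.1, 2.9]
grip_width: 0.0261
z 0.2813 Fz [2.9 1.6 1.2 3.7 1.2] 2.13
```

```bash
python3 -m jog '[[[0,0.05,0],0,0.39],[[0,0.05,0],0,0.39]]'; python3 ft.py;  python3 -m jog '[[[0,0.05,0],0,0.39],[[0,0.05,0],0,0.39]]'; python3 ft.py
python3 - <<'E'
from h import *
import pickle
f=grab_frame("wrist");pickle.dump(f,open('/tmp/so8.pkl','wb'))
ims=[]
for n in ('so5','so6','so7','so8'):
    g=pickle.load(open(f'/tmp/{n}.pkl','rb'))['image'];ims.append(cv2.resize(g[165:230,235:280],None,fx=4.4,fy=8,interpolation=cv2.INTER_CUBIC))
    print(n,g[185:200,256:260].astype(int).sum(1)[:,2].tolist())
cv2.imwrite("pics/cmp2.png",np.hstack(ims))
g=grab_frame("scene");crop(g,205,110,275,190,7,"pics/s_so8.png")
E
```

```text
clock: 24.85
tcp_pos: [0.5127, -0.1432, 0.2809]
orientation: [-0.002, -2.221, 2.221]
contact_force: [0.5, -0.2, 3.0]
grip_width: 0.0257
z 0.2809 Fz [3.  3.7 4.3 5.5 4.6] 4.23
clock: 25.3
tcp_pos: [0.5127, -0.1432, 0.2805]
orientation: [-0.002, -2.221, 2.221]
contact_force: [-0.4, 0.4, 5.7]
grip_width: 0.0259
z 0.2805 Fz [5.7 5.4 5.3 4.9 5. ] 5.26
so5 [584, 587, 584, 587, 577, 585, 770, 834, 829, 827, 826, 828, 827, 827, 826]
so6 [587, 585, 584, 587, 585, 572, 583, 769, 833, 828, 824, 828, 826, 829, 825]
so7 [583, 583, 579, 581, 583, 577, 569, 644, 822, 831, 826, 826, 827, 828, 825]
so8 [582, 580, 585, 581, 582, 582, 578, 567, 589, 817, 831, 824, 827, 824, 824]
```

View pics/cmp2.png

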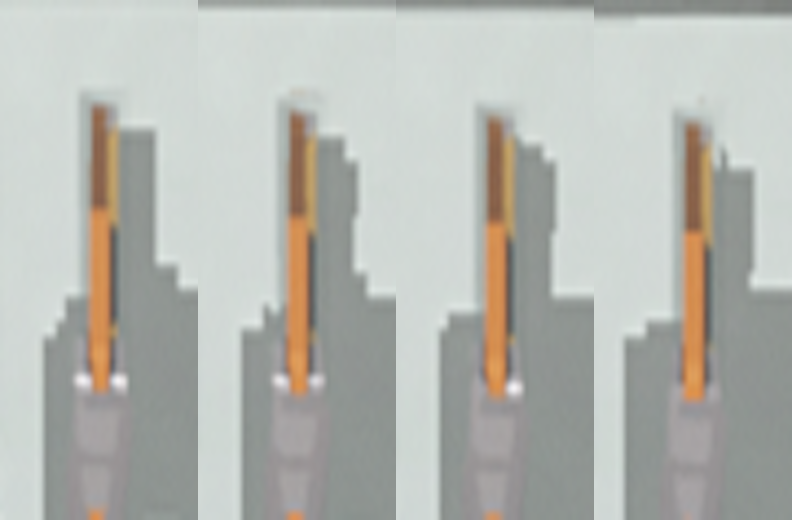

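View pics/s_so8.png

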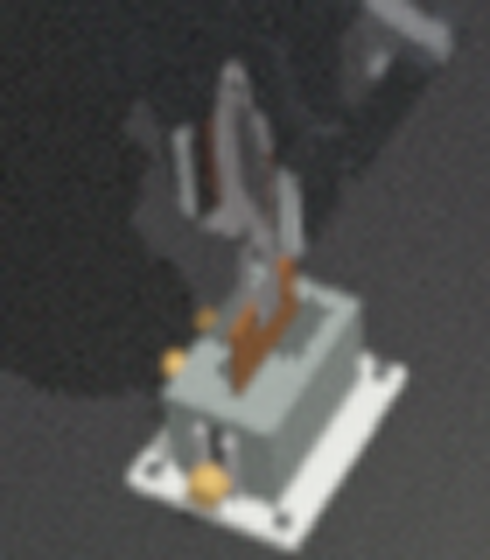

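```bash
python3 -m jog '[[[0,0.03,0],0,0.39],[[0,0.03,0],0,0.39],[[0,0.03,0],0,0.39]]'; python3 ft.py
```

```text
clock: 25.98
tcp_pos: [0.5128, -0.1432, 0.2803]
orientation: [-0.002, -2.221, 2.221]
contact_force: [0.1, 0.0, 6.4]
grip_width: 0.0256
z 0.2803 Fz [6.4 5.8 6.4 5.2 6.2] 6.02
```

```bash
python3 -m jog '[[[0,0,0],0,0.42],[[0,0,0],0,0.45],[[0,-0.03,0],0,0.48],[[0,-0.06,0],0,0.52],[[0,-0.06,0],0,0.56],[[0,-0.06,0],0,0.56],[[0,-0.06,0],0,0.56]]'
python3 - <<'E'
from h import *
f=grab_frame("wrist");crop(f,195,135,325,245,6,"pics/w_so9.png")
print(tool()[0],get_obs()['contact_force'],get_obs()['grip_width'])
E
```

```text
clock: 27.05
tcp_pos: [0.5125, -0.1432, 0.2804]
orientation: [-0.001, -2.221, 2.221]
contact_force: [0.3, -0.6, -0.6]
grip_width: 0.0188
[ 0.51252807 -0.14317952  0.28048878] [-0.62279426  0.51679269  0.44103891] 0.019078760695217162
```

View pics/w_so9.png

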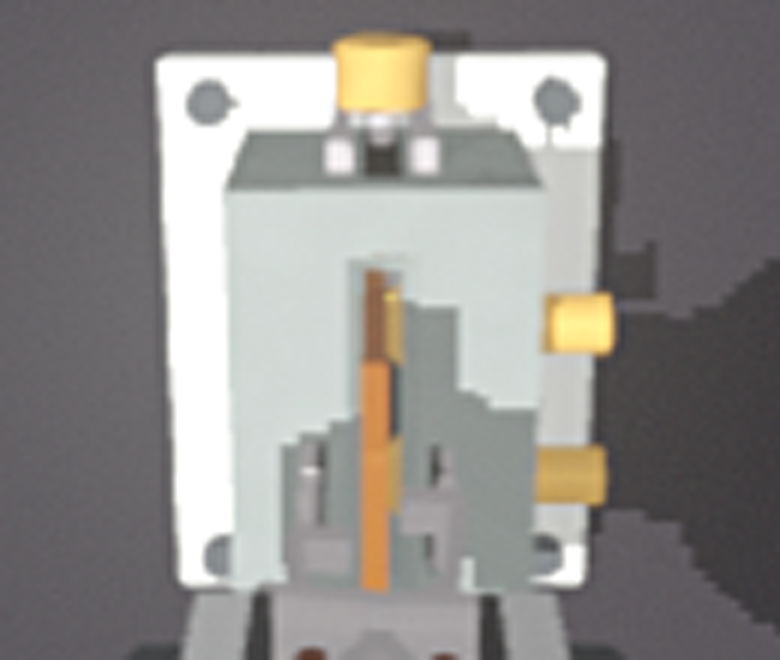

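```bash
python3 -m jog '[[[0,-0.3,0],0,0.56],[[0,-1,0],0,0.56],[[0,-2.5,0],0,0.56],[[0,-4.5,0],0,0.56],[[0,-6,0],0,0.5],[[0,-6.5,0],0,0.44],[[0,-6.5,0],0,0.39],[[0,-6.5,0],0,0.39]]'
python3 - <<'E'
from h import *
import pickle
f=grab_frame("wrist");pickle.dump(f,open('/tmp/up.pkl','wb'));crop(f,195,125,325,255,5,"pics/w_up.png")
g=grab_frame("scene");crop(g,205,110,275,190,7,"pics/s_up.png");pickle.dump(g,open('/tmp/up_s.pkl','wb'))
p,M=tool()
print(p,get_obs()['contact_force'],get_obs()['grip_width'])
d=np.array([.5228,.1565,p[2]])-p; print(M.T@d*100)
E
```

```text
clock: 28.1
tcp_pos: [0.5123, -0.1431, 0.345]
orientation: [-0.0, -2.22, 2.22]
contact_force: [-0.4, -0.6, 0.0]
grip_width: 0.0264
[ 0.51240628 -0.14312819  0.34495175] [ 0.8724217  -0.91966311 -0.19432866] 0.02608044600718433
[-1.00431875e+00  5.40583837e-03 -2.99640141e+01]
```

View pics/w_up.png

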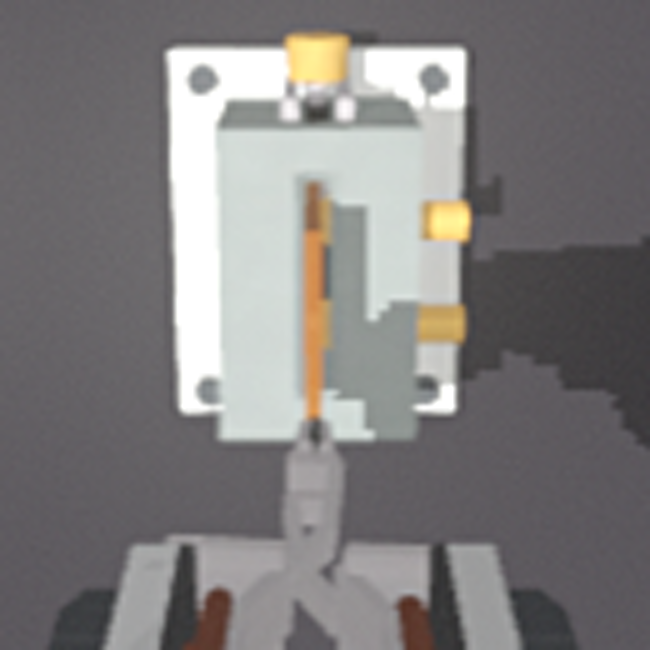

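View pics/s_up.png

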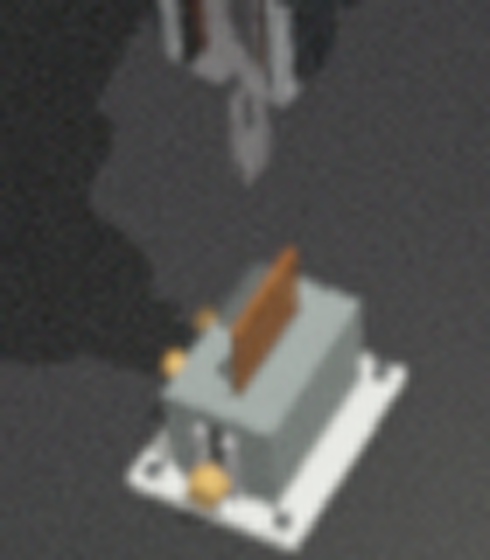

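```bash
python3 - <<'E'
from h import *
import pickle
f=pickle.load(open('/tmp/up.pkl','rb'));g=pickle.load(open('/tmp/up_s.pkl','rb'))
P=lambda c:[195+(c[0]+.5)/5-.5,125+(c[1]+.5)/5-.5]
G=lambda c:[205+(c[0]+.5)/7-.5,110+(c[1]+.5)/7-.5]
for z in (.070,.073,.076,.079): q=onz(f,[P((313,230)),P((315,420))],z);print(z,q.round(4).tolist(),np.linalg.norm(q[0]-q[1]).round(4))
for a,b in [((313,230),(233,328)),((315,420),(291,247))]:
    print(tri([(ray(f,[P(a)])[0],ray(f,[P(a)])[1][0]),(ray(g,[G(b)])[0],ray(g,[G(b)])[1][0])]))
E
```

```text
0.07 [[0.5311, -0.1436, 0.07], [0.495, -0.144, 0.07]] 0.0362
0.073 [[0.5319, -0.1436, 0.073], [0.4962, -0.144, 0.073]] 0.0357
0.076 [[0.5327, -0.1436, 0.076], [0.4974, -0.144, 0.076]] 0.0353
0.079 [[0.5334, -0.1436, 0.079], [0.4986, -0.144, 0.079]] 0.0348
[ 0.53199581 -0.14333105  0.07465891]
[ 0.4960767  -0.14279313  0.0767423 ]
```

```bash
python3 -m jog '[[[-0.1,0,-2],0.01,0.39],[[-0.2,0,-6],0.03,0.39],[[-0.4,0,-11],0.05,0.39],[[-0.6,0,-16],0.07,0.39],[[-0.8,0,-21],0.09,0.39],[[-0.9,0,-26],0.11,0.39],[[-1,0,-29],0.12,0.39],[[-1,0,-29.9],0.12,0.39],[[-1,0,-29.9],0.12,0.39],[[-1,0,-29.9],0.12,0.39]]'
python3 -m jog '[[[0,0,0],0,0.39],[[0,0,0],0,0.39]]'
python3 - <<'E'
from h import *
import pickle
f=grab_frame("wrist");pickle.dump(f,open('/tmp/re1.pkl','wb'));crop(f,195,125,325,255,5,"pics/w_re1.png")
p,M=tool()
print(p,get_obs()['contact_force'],get_obs()['grip_width'],M[:,2])
print(proj(f,[p+M@np.array([0,.2175,0]),p+M@np.array([0,p[2]-.055,0])]))
E
```

```text
clock: 29.45
tcp_pos: [0.5232, 0.154, 0.3454]
orientation: [-0.133, -2.156, 2.159]
contact_force: [0.5, 0.4, -0.5]
grip_width: 0.0261
clock: 29.7
tcp_pos: [0.5231, 0.1549, 0.3456]
orientation: [-0.133, -2.158, 2.158]
contact_force: [0.4, 0.1, -0.3]
grip_width: 0.0259
[0.5230448  0.15521104 0.3456693 ] [ 0.31615698  0.12228124 -0.73358204] 0.026062087654077 [-1.21881680e-01 -9.92544634e-01  6.88696487e-05]
[[256.00484496 216.52037708]
 [256.2302283  186.13072954]]
```

View pics/w_re1.png

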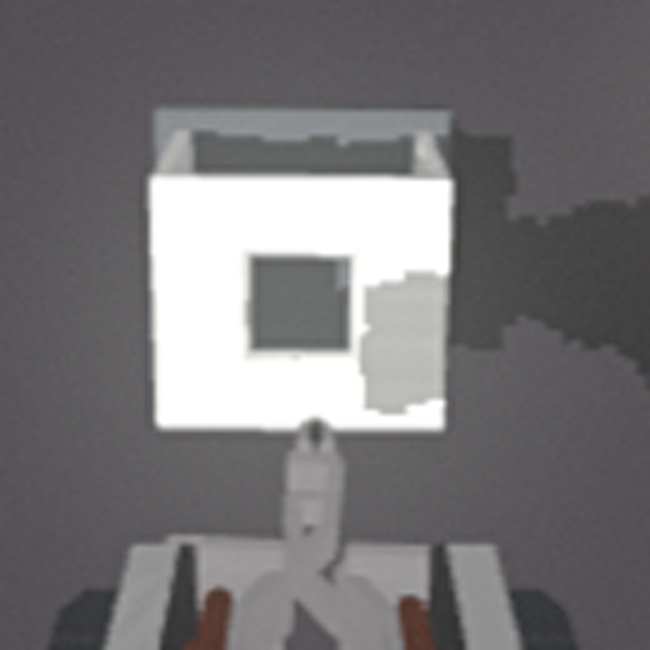

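```bash
python3 - <<'E'
from h import *
import pickle
f=pickle.load(open('/tmp/re1.pkl','rb'));p,M=tool();print(p)
P=lambda c:[195+(c[0]+.5)/5-.5,125+(c[1]+.5)/5-.5]
print('slot',ontool(f,[P((248,256)),P((351,256)),P((350,352)),P((250,352))],p[2]-.055,p,M).mean(0))
print('top',ontool(f,[P((150,178)),P((453,180)),P((445,430)),P((156,429))],p[2]-.055,p,M).mean(0))
print('tip',ontool(f,[P((315,425))],.2175,p,M),'jaw sides',ontool(f,[P((288,460)),P((345,460))],.21,p,M))
# same at st5 (when just lifted)
f=pickle.load(open('/tmp/st5.pkl','rb'));crop(f,195,125,325,255,5,"pics/st5c.png")
E
```

```text
[0.5230448  0.15521104 0.3456693 ]
slot [ -0.63   290.67    -1.6075]
top [ 3.7500e-02  2.9067e+02 -1.3725e+00]
tip [[ -5.31 217.5    1.13]] jaw sides [[ -3.18 210.    -2.58]
 [ -3.18 210.     5.22]]
```

View pics/st5c.png

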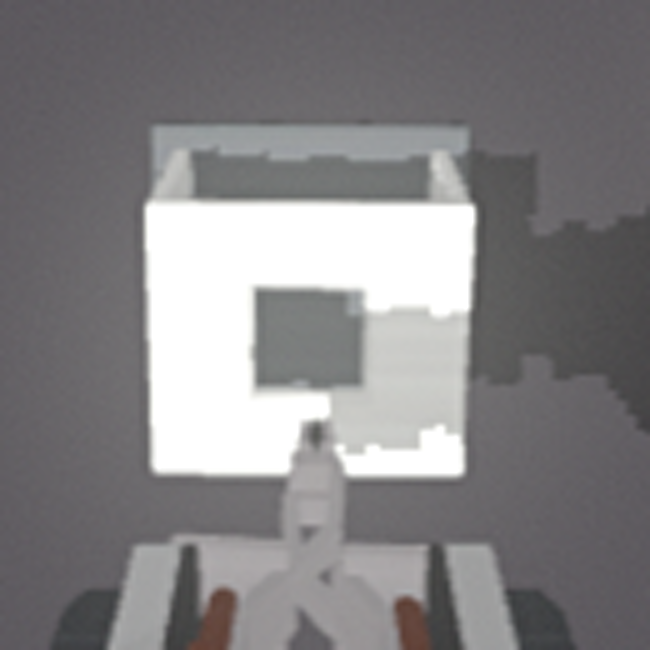

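```bash
python3 -m jog '[[[0.02,1,-0.08],0,0.39],[[0.02,3,-0.08],0,0.39],[[0.02,5,-0.08],0,0.39],[[0.02,7.5,-0.08],0,0.39],[[0.02,9.5,-0.08],0,0.39],[[0.02,10.8,-0.08],0,0.39],[[0.02,10.8,-0.08],0,0.39],[[0.02,10.8,-0.08],0,0.39]]'
python3 - <<'E'
from h import *
f=grab_frame("wrist");cv2.imwrite("pics/w_re2.png",f['image'])
p,M=tool()
print(p,get_obs()['contact_force'],get_obs()['grip_width'])
E
```

```text
clock: 30.75
tcp_pos: [0.5232, 0.1568, 0.2381]
orientation: [-0.132, -2.16, 2.159]
contact_force: [0.5, 0.5, 0.2]
grip_width: 0.0263
[0.52322766 0.15679457 0.23831917] [ 0.35937669 -0.33989216  0.44814901] 0.026081487572442497
```

View pics/w_re2.png

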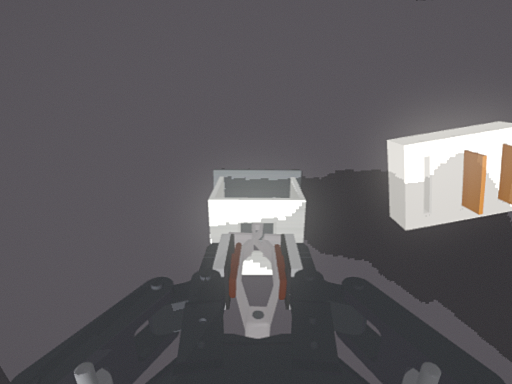

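```bash
python3 -m jog '[[[0,0.2,0],0,0.39],[[0,0.4,0],0,0.39],[[0,0.55,0],0,0.39],[[0,0.55,0],0,0.39]]'
```

```text
clock: 31.3
tcp_pos: [0.523, 0.1566, 0.2325]
orientation: [-0.132, -2.159, 2.159]
contact_force: [-1.2, -0.9, 3.2]
grip_width: 0.0261
```

```bash
python3 -m jog '[[[0,0,0],0,0.35],[[0,0,0],0,0.3],[[0,-0.05,0],0,0.2],[[0,-0.05,0],0,0],[[0,-0.05,0],0,-0.4],[[0,-0.05,0],0,-0.6],[[0,-0.05,0],0,-0.6]]'
python3 - <<'E'
from h import *
f=grab_frame("wrist");cv2.imwrite("pics/w_re3.png",f['image'])
print(tool()[0],get_obs()['contact_force'],get_obs()['grip_width'])
E
```

```text
clock: 32.17
tcp_pos: [0.5229, 0.1566, 0.2326]
orientation: [-0.131, -2.159, 2.159]
contact_force: [-0.5, 0.3, -0.3]
grip_width: 0.0686
[0.5228745  0.15659532 0.23258846] [ 0.16786721  0.03748481 -0.51977586] 0.06808241563411359
```

View pics/w_re3.png

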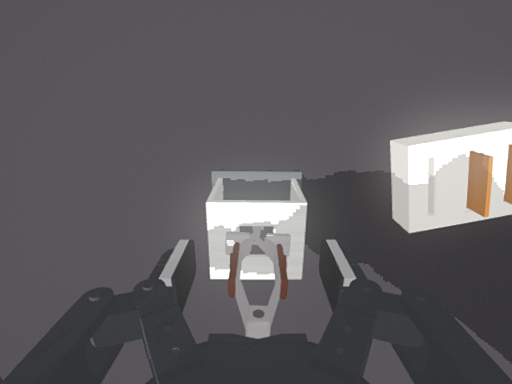

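Tweezers hang on their rests; now retreat upwards and check everything.

```bash
python3 -m jog '[[[0,-0.5,0],0,-0.6],[[0,-2,0],0,-0.6],[[0,-5,0],0,-0.6],[[0,-8.5,0],0,-0.6],[[0,-12,0],0,-0.6],[[0,-14,0],0,-0.6],[[0,-14,0],0,-0.6],[[0,-14,0],0,-0.6]]'
python3 - <<'E'
from h import *
f=grab_frame("wrist");cv2.imwrite("pics/w_end.png",f['image'])
g=grab_frame("scene");crop(g,215,110,395,245,4,"pics/s_end.png")
t=grab_frame("top");crop(t,130,120,330,260,4,"pics/t_end.png")
print(tool()[0],get_obs()['contact_force'],get_obs()['clock'])
E
```

```text
clock: 33.22
tcp_pos: [0.5225, 0.1565, 0.3722]
orientation: [-0.13, -2.158, 2.159]
contact_force: [-0.1, -0.4, -1.3]
grip_width: 0.0686
[0.52253074 0.15646159 0.37155365] [-0.50760806 -0.51402775 -0.62622715] 33.375
```

View pics/w_end.png

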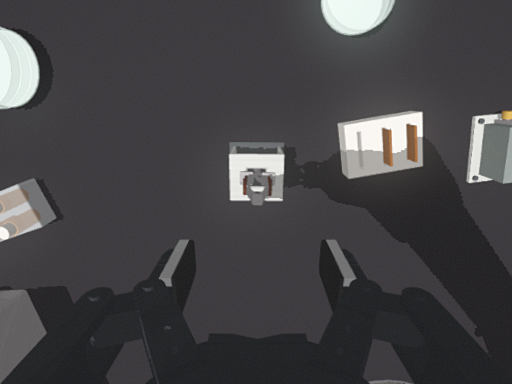

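View pics/s_end.png

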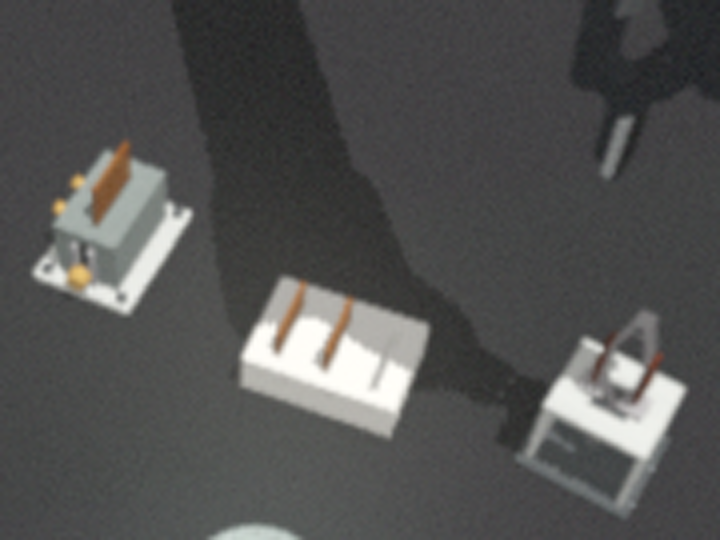

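View pics/t_end.png

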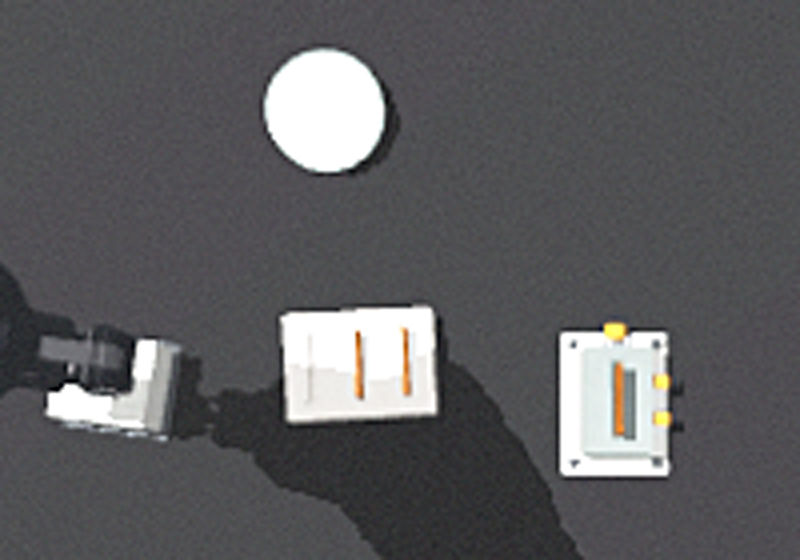

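```bash
python3 -c "
from bench import hand_in;print(hand_in())"
```

```text
the job is handed in; nothing more can be done
None
```

The tall plate is in the test socket, bearing on the depth stop, and the tweezers are back in their stand. I handed the job in just after 33.4 s; no verdict was reported.

**What I did:** I took the tweezers by their grips, lifted the plate out of the rack and lowered it past the contacts in small steps. I let go there and hung the tweezers up (about 3 N as the rests touched). The gripper itself never touched the glass.

**Seating:**
- **Force:** Drag in the contacts was about 2 to 3 N. Near the end the push rose over about 1 mm to about 6.6 N in all, roughly 4 N above the drag and under the 10 N limit.
- **Height:** After release I measured the plate's top edge at about 75 to 77 mm above the bench, so its lower edge is near 26 mm. That agrees with the stop height I estimated from the thumbscrew, to within about 2 mm.

**Final pictures:** The plate stands upright in the socket and the tweezers hang by their rests. The short plates and dishes look unmoved, and the robot is clear of everything. I did not check the wash bottle again, but the arm never went near it.

**Less certain:**
- The plate slid an estimated 2.5 to 3 mm up into the jaws while being pushed down, until it met the cross-piece. The force therefore stayed level for a few millimetres before the final rise.
- Force readings scattered by about 1 N.
- The tweezer tips shifted about 1 mm in the grip when the plate entered the contacts; this did no visible harm.

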